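Change the type holder in a hand stamping press

ROBOT

A 6-joint arm with a two-finger parallel gripper is mounted at the origin on the work surface. World frame = base frame: x ahead of the robot, y to its left, z up, the work surface at z = 0. Lengths are in m, angles in degrees, forces in N, time in s.
With the tool pointing down it reaches from about 0.375 to 0.9 m from the base axis. Payload 3.1 kg.
Tool frame: the origin (TCP) lies between the finger pads; the fingertips stand 22 mm ahead of it and the grasp point (between the pads) lies 3 mm ahead of it; y points along the fingers, x is the direction in which the jaws open and shut, and the axes are right-handed (so a half turn about y gives the same grasp; the last joint's range is limited). The gripper opens to 87 mm and grips with 3 to 60 N. Pads are 19 mm wide; open, the fingers measure 117 mm over their backs; the gripper's body (75 mm by 190 mm) begins 51 mm behind the grasp point.
Start: joints at [-76.862, 30.224, 82.088, -0, 67.689, -10.227], TCP at [0.248, -0.574, 0.245] pointing down, gripper open.
Joint ranges: [-176.69, 176.69], [-43.24, 126.21], [12.49, 139.97], [-82, 262], [0, 151.66], [-163.58, 163.58]. Speed limits (degrees/s): [159.86, 159.86, 180, 180, 180, 180].

INTERFACE

Orientations are given as a 3x3 rotation matrix whose columns are the frame's x, y, z axes.
In Python, from rig import bot, imaging, workorder gives the robot as it stands. The module is installed in compiled form; this text tells all that it offers.
- The arm moves only by the tool drive_tool, never from a script. Its argument "commands" is a list of rows, each an object of numbers: "dx", "dy", "dz": the shift along the tool's x, y, z normalised to -1 to 1, where 1 is 4 cm; "wx", "wy", "wz": the turn, a rotation vector about the tool's x, y, z normalised to -1 to 1, where 1 is pi/2 rad; "grip": the finger opening in mm, from 0 to 87. In form: [{"dx": .., "dy": .., "dz": .., "wx": .., "wy": .., "wz": .., "grip": ..}, ...]. A call has 1 to 8 rows; each row shifts and turns the commanded pose from where the row before left it, along the tool's axes as they then stand; what a row does not reach is not made up. A row lasts 1/8 s, in which the tool goes at most 62.5 mm and 10.7 degrees, less where a joint would pass 70% of its speed; a pose out of reach is approached as far as the arm can. A call with a number of a shift or a turn outside -1 to 1 is refused whole. A call with a gripper value outside its range is refused whole. The fingers move at their own pace and stop on an object; the grip force is fixed at half the most. Time passes only in rows, so rows that do not move let the fingers close. It gives the time, the measured TCP pose, the force and the opening at its end, in the units of the state.
- bot.read_state(): the state, without advancing time (a new reading comes with each control period).
- imaging.capture(name): name is "scene" or "top" or "wrist"; returns (picture, depth): 420x560x3 uint8, red, green, blue; 420x560 float32, m along the optical axis (not along the pixel's ray), 0 where there is no reading.
- imaging.get_calibration(name): a dict with "mtx" (3x3 intrinsics, pixels), "world_to_cam" (4x4, takes a point from world to camera coordinates). Camera axes: x right, y down, z forward; pixel columns grow to the right and rows downward; lengths in m; the calibration is good to about 2 mm. A picture is of the moment at which its call begins: read the wrist's pose just before it. get_calibration takes no time and is no camera call; for the wrist camera it gives the pose at the moment of the call.
- workorder.hand_in(): hands the job in, once; it reports no verdict.
The state is a dict: "time_s": time; "joint_positions": joint angles; "qvel": joint speeds; "tau": joint torques, N m; "position": TCP position; "tcp_rot": TCP orientation; "force": force on the tool from outside, world axes, zero at the start; "moment": the same for the moment, N m; "opening": opening from 0.0 (shut) to 1.0 (fully open).
Only numpy, scipy, OpenCV 4.12 (cv2) and the standard library are available. Lean on these libraries where they do the work, as an engineer would, in place of code of your own. Each camera call takes 0.05 s, during which the arm holds its last target. There are 200 camera calls.

TASK

Change the type holder in the hand press: slide the blue-gripped holder out of the track by its open end and stand it upright, released, in the tray bay with the blue pad. Then slide the red-gripped holder into the track from the open end, grip trailing, until it is fully home against the stop, release it, and press the black ram knob right down to its stop and let it spring back up. Leave the green-gripped holder, the oil bottle, the foil reel and the screwdriver where they are.

Things in the scene. Friction and masses are not known exactly. Their poses are not given: they have to be found in the camera images.
- press: Grey C-frame hand press, fixed. Origin on the bench under the track's centre line; +x is the way a holder slides in (towards the column), +z up. Bed x -115 to 130, y +-55 mm. T-slot: floor z = 30, 47 mm wide, 10.5 high, under two 5 mm lips (top z = 45.5) 30 mm apart. Lips from x = -50 to the stop face at x = 60.
- press_home (a point): Point on the track floor where a holder's origin lies when it is fully home (press x = 20, y = 0, z = 30 mm); axes as the press.
- press_mouth (a point): Centre of the track floor at its open end (press x = -60, y = 0, z = 30 mm); axes as the press. The slot's walls flare out from press x = -45 to -62; from there to x = -115 the floor is an open apron.
- press_head (a point): Lower edge of the overhanging head, middle: press x = 4, y = 0, z = 134 mm. The head fills x from 4 mm, y +-30, z 134 to 204, on a column (x 60 to 130, y +-35). A homed holder's grip is just outside this edge, so an upright hand over it strikes the head: lean the hand back, away from the column.
- ram (a joint): Travel of the sprung ram, m: 0 up, 0.025 at its lower stop. About 5 N starts it and 15 N holds it at the stop; it springs back by itself.
- ram_top (a point): Centre of the top face of the black ram knob (44 mm across, 22 mm thick), which moves down with the ram; at rest 259 mm above the bench, at press x = 38, y = 0. Pressed straight down.
- tray: Black tray, fixed, 250 x 130 x 20 mm (x, y, z), floor and walls 5 mm, divided by two walls along its y into three bays in a row along its x, about 77 mm wide and 120 mm long, centres at x = -80, 0, 80 mm. Origin: centre of its underside. Two bays hold the red and the green holder, the third the blue pad, in any order.
- pad: Thin blue pad 60 x 105 mm lying flat on the floor of the empty bay, within a few mm of its centre; origin at its centre on the bay's floor, 5 mm above the bench; axes as the tray (its y is the bay's long direction).
- holder_blue: T-shaped metal type holder, blue plastic grip, 0.2 kg. Origin: centre of underside; +x leading end, +z up. Foot 80 x 44 x 8 mm (x, y, z), body 74 x 24 mm up to z = 34; blue grip 18 (x) x 24 (y) mm at the tail, centre x = -28, z 34 to 75, pinched across the 24 mm. Starts in the press's track, home or up to 25 mm short of it.
- holder_red: T-shaped metal type holder, red plastic grip, 0.2 kg. Origin: centre of underside; +x leading end, +z up. Foot 80 x 44 x 8 mm (x, y, z), body 74 x 24 mm up to z = 34; red grip 18 (x) x 24 (y) mm at the tail, centre x = -28, z 34 to 75, pinched across the 24 mm. Starts standing on its foot in a tray bay (floor 5 mm above the bench), its +x roughly along the tray's +y.
- holder_red_grip (a point): Middle of the red grip where it is pinched: 62 mm above the holder's underside, at x = -28 mm; axes as the holder.
- holder_green: T-shaped metal type holder, green plastic grip, 0.2 kg. Origin: centre of underside; +x leading end, +z up. Foot 80 x 44 x 8 mm (x, y, z), body 74 x 24 mm up to z = 34; green grip 18 (x) x 24 (y) mm at the tail, centre x = -28, z 34 to 75, pinched across the 24 mm. Bystander in the other tray bay.
- oil: Amber oil bottle, 38 mm across and 110 mm tall, origin centre of its base. Bystander beside the press.
- reel: Brass foil reel standing on its flange, 60 mm across and 40 mm tall, origin centre of its base. Bystander beside the press.
- screwdriver: Screwdriver with a yellow handle, 170 mm long, lying along its x. Bystander on the bench.

How it is judged:
By the outcome, as a careful person would: the job done as asked, in the order asked, and still so for the second after the job is handed in, with the robot touching nothing.
It also fails if it takes over 66 s, if anything falls off the work surface, if the arm or the gripper's body presses on something with over 40 N, if the wrist force passes 120 N, or if a joint passes its speed limit or range.

## Working session

There is one attempt and no reset: what is moved stays moved. The work goes in short steps, Python scripts to look and compute and a tool call to move; the robot and the scene stay as the last step left them, time stands still between calls to the robot, and variables do not carry over. Pictures are saved under pics/ and viewed, on a budget of 10 in all, crops included, one or two more only if the job needs it, and the job is handed in when it is done.

Besides the shell and the picture viewer there is one more tool, called after "Call:" as name(argument=value, ...) on one line, values as JSON. drive_tool: Moves the arm, as the interface text tells. Its arguments: {"type":"object","properties":{"commands":{"type":"array"}},"required":["commands"]}

```bash
mkdir -p pics
python3 - <<'E'
from rig import bot, imaging
import cv2,numpy as np
s=bot.read_state();print(s['time_s'],s['position'],s['tcp_rot'],s['opening'])
ims=[]
for n in("scene","top"):
    p,d=imaging.capture(n);c=imaging.get_calibration(n)
    np.savez(f'{n}0.npz',p=p,d=d,K=c['mtx'],T=c['world_to_cam'])
    cv2.imwrite(f'pics/{n}0.png',p[:,:,::-1])
    print(n,c['mtx'],np.linalg.inv(c['world_to_cam']))
E
```

```text
0.0 [ 0.24773936 -0.57306061  0.24356429] [[ 3.96579892e-01 -4.98190566e-04  9.18000077e-01]
 [-9.17997739e-01  2.10581343e-03  3.96580025e-01]
 [-2.13070931e-03 -9.99997659e-01  3.77785447e-04]] 1.0011045110683756
scene [[487.70373116   0.         268.43502918]
 [  0.         487.70373116 208.544872  ]
 [  0.           0.           1.        ]] [[ 0.60412311  0.61115627 -0.51139346  1.16545261]
 [ 0.79663634 -0.44694707  0.40695069 -0.50646972]
 [ 0.02014466 -0.65324293 -0.75688035  1.01866493]
 [ 0.          0.          0.          1.        ]]
top [[531.30719299   0.         284.97661239]
 [  0.         531.30719299 206.97847525]
 [  0.           0.           1.        ]] [[ 0.02823568 -0.99031164  0.13596178  0.48290944]
 [-0.99954298 -0.02944081 -0.00686077 -0.06962607]
 [ 0.01079713 -0.13570592 -0.99069033  1.09771377]
 [ 0.          0.          0.          1.        ]]
```

View pics/top0.png

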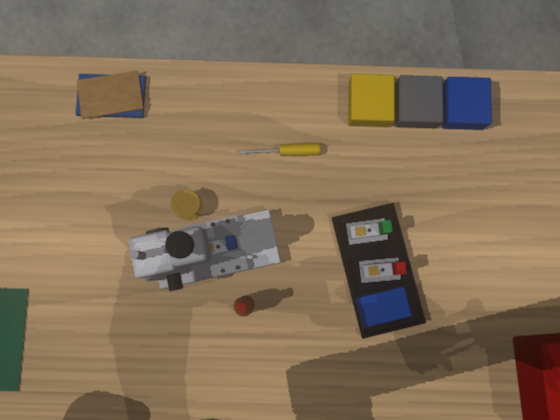

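View pics/scene0.png

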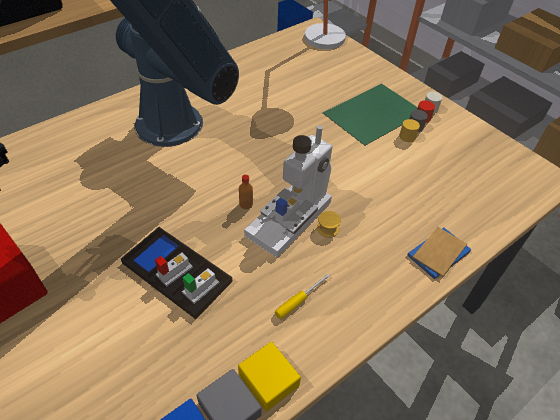

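```bash
cat > h.py <<'E'
import numpy as np,cv2
from rig import bot,imaging
def cloud(d,K,T):
    v,u=np.mgrid[:d.shape[0],:d.shape[1]]
    P=np.stack([(u-K[0,2])/K[0,0]*d,(v-K[1,2])/K[1,1]*d,d],-1)
    M=np.linalg.inv(T);return P@M[:3,:3].T+M[:3,3]
def load(n):
    z=np.load(n+'0.npz');return z['p'],z['d'],cloud(z['d'],z['K'],z['T'])
def rect(m):
    pts=(m*1000).astype(np.float32);return cv2.minAreaRect(pts)
E
python3 - <<'E'
from h import *
for n in('top','scene'):
    p,d,W=load(n);hsv=cv2.cvtColor(p,cv2.COLOR_RGB2HSV);H,S,V=[hsv[...,i].astype(int) for i in range(3)]
    x,y,z=W[...,0],W[...,1],W[...,2];ok=d>0
    print(n)
    tab=ok&(abs(z)<.006)&(abs(x-.5)<.25)&(abs(y)<.4);print('table z',np.median(z[tab]),tab.sum())
    roi=ok&(x>.2)&(x<.65)&(y>-.4)&(y<.3)
    for nm,m in dict(blue=(abs(H-115)<12)&(S>120),red=((H<6)|(H>174))&(S>140),green=(abs(H-65)<15)&(S>120)).items():
        k,lab,st,c=cv2.connectedComponentsWithStats((m&roi).astype(np.uint8))
        for i in range(1,k):
            if st[i,4]>15:
                q=W[lab==i];zt=np.percentile(q[:,2],95);t=q[q[:,2]>zt-.006]
                print(nm,st[i],'ztop',zt.round(4),t.mean(0).round(4),len(t),rect(t[:,:2]))
    blk=roi&(V<60)&(z>.003)&(z<.03)&(y<-.05)
    print('tray',blk.sum(),rect(W[blk][:,:2]))
    rim=blk&(abs(z-.02)<.004);print('rim',rim.sum(),rect(W[rim][:,:2]))
    kn=roi&(z>.25)&(z<.268)&(y>0.0)
    print('knob',kn.sum(),W[kn].mean(0),rect(W[kn][:,:2]))
    for a,b in((.026,.034),(.041,.05)):
        m=roi&(z>a)&(z<b)&(S<60)&(y>-.03)
        k,lab,st,c=cv2.connectedComponentsWithStats(m.astype(np.uint8))
        for i in range(1,k):
            if st[i,4]>60: print('bed',a,st[i],rect(W[lab==i][:,:2]))
E
```

```text
top
table z 0.0007927900371100804 80499
blue [226 236  10  13  91] ztop 0.1089 [0.5507 0.0242 0.1059] 86 ((550.7367553710938, 24.29058837890625), (20.27553939819336, 15.065857887268066), 14.590617179870605)
blue [ 356  287   56   40 1458] ztop 0.0102 [ 0.4358 -0.2838  0.0071] 1290 ((435.06304931640625, -282.37359619140625), (61.00514602661133, 101.62692260742188), 15.304010391235352)
red [392 261  15  14 166] ztop 0.0835 [ 0.513  -0.2997  0.081 ] 116 ((512.8486328125, -299.5460510253906), (23.44147491455078, 18.239412307739258), 8.640681266784668)
red [237 303  10   9  75] ztop 0.1131 [ 0.4319 -0.0018  0.1106] 69 ((431.63421630859375, -1.403883457183838), (14.605388641357422, 14.608678817749023), 1.0978559255599976)
green [382 220  10  13 101] ztop 0.0838 [ 0.5908 -0.2727  0.0813] 92 ((591.3587036132812, -272.5003967285156), (21.594959259033203, 16.834508895874023), 9.168267250061035)
tray 4178 ((510.4233093261719, -269.9886474609375), (247.79066467285156, 134.93032836914062), 15.15368366241455)
rim 1135 ((509.6236572265625, -268.04376220703125), (247.07106018066406, 130.776626586914
[... 1810 characters left out ...]
31.69952392578125), 15.31452751159668)
rim 807 ((508.8671569824219, -268.2005615234375), (253.14218139648438, 131.42210388183594), 15.337319374084473)
knob 436 [0.41959824 0.07737169 0.25876047] ((393.93780517578125, 85.52830505371094), (318.6060791015625, 117.51615905761719), 11.085186958312988)
bed 0.026 [298 193  34  37 155] ((572.197998046875, 115.84542083740234), (22.855432510375977, 153.28189086914062), 14.962234497070312)
bed 0.026 [255 213  43  36 520] ((558.1895141601562, -8.548744201660156), (109.61134338378906, 66.65591430664062), 14.401144027709961)
bed 0.041 [260 187  58  46 944] ((538.59814453125, 66.65110778808594), (113.75106048583984, 148.37026977539062), 16.121553421020508)
```

```bash
cat >> h.py <<'E'
from scipy.optimize import minimize
def box(L,x,y,z,x0,x1,y0,y1,h):
    # soft-edged box height, 1 mm blend
    s=lambda t:1/(1+np.exp(-np.clip(t/.0007,-40,40)))
    w=s(x-x0)*s(x1-x)*s(y-y0)*s(y1-y);return L*(1-w)+h*w
def press_h(x,y):
    L=0*x
    L=box(L,x,y,0,-.115,.13,-.055,.055,.030)
    for sg in(-1,1):
        L=box(L,x,y,0,-.05,.06,*sorted((sg*.015,sg*.055)),.0455)
    return L
def holder_h(x,y,z0=.005):
    L=0*x+z0
    L=box(L,x,y,0,-.04,.04,-.022,.022,z0+.008);L=box(L,x,y,0,-.037,.037,-.012,.012,z0+.034)
    return box(L,x,y,0,-.037,-.019,-.012,.012,z0+.075)
def loc(P,q):
    c,s=np.cos(q[2]),np.sin(q[2]);dx,dy=P[:,0]-q[0],P[:,1]-q[1];return c*dx+s*dy,-s*dx+c*dy
def fit(P,hf,q0,win,excl=None,zcap=.02):
    x,y=loc(P,q0);P=P[(x>win[0])&(x<win[1])&(y>win[2])&(y<win[3])]
    def f(q):
        x,y=loc(P,q);return np.minimum(abs(P[:,2]-hf(x,y)),zcap).mean()*1000
    best=None
    for a in np.radians([-4,0,4]):
        r=minimize(f,np.array(q0)+[0,0,a],method='Nelder-Mead',options=dict(initial_simplex=np.array(q0)+[0,0,a]+np.array([[0,0,0],[.006,0,0],[0,.006,0],[0,0,.05]]),xatol=1e-5,fatol=1e-5,maxiter=600))
        if best is None or r.fun<best.fun: best=r
    return best.x,best.fun,len(P)
def pr(n,r): print(n,r[0][:2].round(4),np.degrees(r[0][2]).round(2),'res',round(r[1],2),r[2])
E
python3 - <<'E'
from h import *
p,d,W=load('top');P=W[d>0]-[0,0,.0008]
a=np.radians(104)
q0=np.array([.542,.040,a])
# initial from knob: press x=38
k=P[(abs(P[:,2]-.259)<.006)&(np.hypot(P[:,0]-.545,P[:,1]-.09)<.06)];print('knob',len(k),k.mean(0),cv2.minEnclosingCircle((k[:,:2]*1000).astype(np.float32)))
pr('press',fit(P,press_h,q0,(-.16,-.03,-.085,.085)))
pr('red',fit(P,holder_h,[.512,-.272,a],(-.055,.055,-.032,.032)))
pr('green',fit(P,holder_h,[.59,-.245,a],(-.055,.055,-.032,.032)))
pw,dw=imaging.capture('wrist');c=imaging.get_calibration('wrist');s=bot.read_state()
T=c['world_to_cam'];M=np.linalg.inv(T);R=np.array(s['tcp_rot'])
print(c['mtx']);print('cam in tool R',R.T@M[:3,:3],'t',R.T@(M[:3,3]-s['position']))
cv2.imwrite('pics/w0.png',pw[:,:,::-1])
E
```

```text
knob 603 [0.53472822 0.09119423 0.25866059] ((534.9853515625, 91.76516723632812), 22.034557342529297)
press [0.5447 0.0552] 104.07 res 1.89 5223
red [ 0.5099 -0.2723] 96.91 res 2.82 1687
green [ 0.5886 -0.2453] 100.07 res 2.88 1628
[[338.19796062   0.         286.72685866]
 [  0.         338.19796062 211.75542158]
 [  0.           0.           1.        ]]
cam in tool R [[ 9.99999098e-01 -2.76382095e-04  1.31474406e-03]
 [-1.33861478e-03 -2.88185761e-01  9.57573587e-01]
 [ 1.14234322e-04 -9.57574483e-01 -2.88185871e-01]] t [ 0.00079444 -0.14088907  0.07925524]
```

View pics/w0.png

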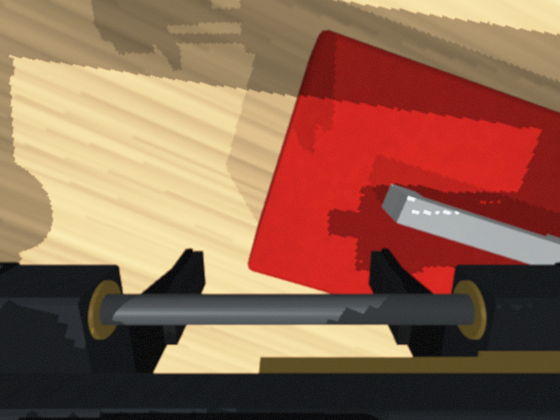

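```bash
cat >> h.py <<'E'
import json,sys
from scipy.spatial.transform import Rotation as Ro, Slerp
PRESS=np.array([.5447,.0552,np.radians(104.07)])
def pw(x,y=0,q=PRESS):
    c,s=np.cos(q[2]),np.sin(q[2]);return np.array([q[0]+c*x-s*y,q[1]+s*x+c*y])
def rot(yaw,lean):
    h=np.array([np.cos(yaw),np.sin(yaw),0]);Z=np.array([0,0,1.])
    y=np.sin(lean)*h-np.cos(lean)*Z;z=np.cos(lean)*h+np.sin(lean)*Z
    return np.stack([np.cross(y,z),y,z],1)
def grasp(xy,z,yaw,lean,back=0):  # grasp point -> TCP pose
    R=rot(yaw,lean);return np.array([*xy,z])-(back+.003)*R[:,1],R
def plan(p1,R1,n,grip,p0=None,R0=None,dec=3):
    s=bot.read_state()
    p=np.array(s['position']) if p0 is None else p0;R=np.array(s['tcp_rot']) if R0 is None else R0
    sl=Slerp([0,1],Ro.from_matrix([R,R1]));ps=p.copy();rows=[]
    for i in range(1,n+1):
        Rt=sl(i/n).as_matrix();pt=ps+(p1-ps)*i/n
        t=(R.T@(pt-p)/.04).round(dec);w=(Ro.from_matrix(R.T@Rt).as_rotvec()/(np.pi/2)).round(dec)
        rows.append(dict(zip(('dx','dy','dz','wx','wy','wz','grip'),[*t.tolist(),*w.tolist(),grip])))
        p=p+R@(t*.04);R=R@Ro.from_rotvec(w*np.pi/2).as_matrix()
    for i in range(0,n,8): print(json.dumps([{k:v for k,v in r.items() if v or k=='grip'} for r in rows[i:i+8]]))
    print('max',max(max(abs(r[k]) for k in('dx','dy','dz')) for r in rows),max(np.linalg.norm([r[k] for k in('wx','wy','wz')]) for r in rows)*90,'end',p.round(4))
    return p,R
E
python3 - <<'E'
from h import *
p,R=grasp(pw(-.0315),.093,PRESS[2],np.radians(35),.09);print(p,R)
plan(p,R,16,60)
E
```

```text
[ 0.56532585 -0.02709728  0.16918114] [[ 0.96999944 -0.13944054 -0.19914172]
 [ 0.24310715  0.55636882  0.79457702]
 [ 0.         -0.81915204  0.57357644]]
[{"dx": -0.586, "dy": 0.118, "dz": 0.794, "wx": 0.02, "wy": -0.054, "wz": 0.017, "grip": 60}, {"dx": -0.514, "dy": 0.158, "dz": 0.836, "wx": 0.02, "wy": -0.054, "wz": 0.017, "grip": 60}, {"dx": -0.436, "dy": 0.198, "dz": 0.871, "wx": 0.02, "wy": -0.055, "wz": 0.017, "grip": 60}, {"dx": -0.354, "dy": 0.236, "dz": 0.898, "wx": 0.02, "wy": -0.054, "wz": 0.017, "grip": 60}, {"dx": -0.27, "dy": 0.272, "dz": 0.917, "wx": 0.02, "wy": -0.054, "wz": 0.017, "grip": 60}, {"dx": -0.184, "dy": 0.308, "dz": 0.927, "wx": 0.02, "wy": -0.054, "wz": 0.017, "grip": 60}, {"dx": -0.097, "dy": 0.341, "dz": 0.929, "wx": 0.02, "wy": -0.054, "wz": 0.017, "grip": 60}, {"dx": -0.009, "dy": 0.372, "dz": 0.921, "wx": 0.02, "wy": -0.054, "wz": 0.017, "grip": 60}]
[{"dx": 0.08, "dy": 0.399, "dz": 0.907, "wx": 0.02, "wy": -0.055, "wz": 0.017, "grip": 60}, {"dx": 0.167, "dy": 0.424, "dz": 0.883, "wx": 0.021, "wy": -0.054, "wz": 0.017, "grip": 60}, {"dx": 0.253, "dy": 0.447, "dz": 0.851, "wx": 0.02, "wy": -0.054, "wz": 0.017, "grip": 60}, {"dx": 0.336, "dy": 0.465, "dz": 0.812, "wx": 0.02, "wy": -0.054, "wz": 0.017, "grip": 60}, {"dx": 0.415, "dy": 0.48, "dz": 0.765, "wx": 0.02, "wy": -0.054, "wz": 0.017, "grip": 60}, {"dx": 0.491, "dy": 0.491, "dz": 0.711, "wx": 0.02, "wy": -0.054, "wz": 0.017, "grip": 60}, {"dx": 0.562, "dy": 0.499, "dz": 0.651, "wx": 0.02, "wy": -0.055, "wz": 0.017, "grip": 60}, {"dx": 0.628, "dy": 0.502, "dz": 0.584, "wx": 0.02, "wy": -0.054, "wz": 0.017, "grip": 60}]
max 0.929 5.484833634669332 end [ 0.5653 -0.0271  0.1692]
```

Call:
drive_tool(commands=[{"dx":-0.59,"dy":0.12,"dz":0.79,"wx":0.02,"wy":-0.054,"wz":0.017,"grip":60},{"dx":-0.51,"dy":0.16,"dz":0.84,"wx":0.02,"wy":-0.054,"wz":0.017,"grip":60},{"dx":-0.44,"dy":0.2,"dz":0.87,"wx":0.02,"wy":-0.055,"wz":0.017,"grip":60},{"dx":-0.35,"dy":0.24,"dz":0.9,"wx":0.02,"wy":-0.054,"wz":0.017,"grip":60},{"dx":-0.27,"dy":0.27,"dz":0.92,"wx":0.02,"wy":-0.054,"wz":0.017,"grip":60},{"dx":-0.18,"dy":0.31,"dz":0.93,"wx":0.02,"wy":-0.054,"wz":0.017,"grip":60},{"dx":-0.1,"dy":0.34,"dz":0.93,"wx":0.02,"wy":-0.054,"wz":0.017,"grip":60},{"dx":-0.01,"dy":0.37,"dz":0.92,"wx":0.02,"wy":-0.054,"wz":0.017,"grip":60}])

```text
time_s: 1.15
position: [0.4073, -0.2994, 0.2063]
tcp_rot: [[0.892, 0.036, 0.451], [-0.438, 0.317, 0.841], [-0.113, -0.948, 0.299]]
force: [0.1, -0.2, -0.2]
opening: 0.692
```

Call:
drive_tool(commands=[{"dx":0.08,"dy":0.4,"dz":0.91,"wx":0.02,"wy":-0.055,"wz":0.017,"grip":60},{"dx":0.17,"dy":0.42,"dz":0.88,"wx":0.021,"wy":-0.054,"wz":0.017,"grip":60},{"dx":0.25,"dy":0.45,"dz":0.85,"wx":0.02,"wy":-0.054,"wz":0.017,"grip":60},{"dx":0.34,"dy":0.47,"dz":0.81,"wx":0.02,"wy":-0.054,"wz":0.017,"grip":60},{"dx":0.42,"dy":0.48,"dz":0.77,"wx":0.02,"wy":-0.054,"wz":0.017,"grip":60},{"dx":0.49,"dy":0.49,"dz":0.71,"wx":0.02,"wy":-0.054,"wz":0.017,"grip":60},{"dx":0.56,"dy":0.5,"dz":0.65,"wx":0.02,"wy":-0.055,"wz":0.017,"grip":60},{"dx":0.63,"dy":0.5,"dz":0.58,"wx":0.02,"wy":-0.054,"wz":0.017,"grip":60}])

```text
time_s: 2.15
position: [0.5665, -0.0266, 0.1682]
tcp_rot: [[0.969, -0.14, -0.202], [0.245, 0.556, 0.794], [0.001, -0.82, 0.573]]
force: [0.6, 0.4, 0.4]
opening: 0.691
```

```bash
cat >> h.py <<'E'
def wrist(name,png=True):
    c=imaging.get_calibration('wrist');p,d=imaging.capture('wrist')
    if png: cv2.imwrite(f'pics/{name}.png',p[:,:,::-1])
    return p,d,cloud(d,c['mtx'],c['world_to_cam'])
def st():
    s=bot.read_state();print('t',s['time_s'],'p',np.round(s['position'],4),'F',np.round(s['force'],1),'op',round(s['opening']*87,1),'q',np.round(s['joint_positions'],1));return s
E
python3 - <<'E'
from h import *
s=st();print(np.array(s['tcp_rot']).round(3))
p,d,W=wrist('w1');np.savez('w1.npz',p=p,d=d,W=W)
P=W[d>0]
x,y=loc(P,PRESS)
for nm,m in (('lips',(abs(P[:,2]-.0455)<.003)),('floor',abs(P[:,2]-.03)<.003)):
    q=m&(x>-.12)&(x<-.01)&(abs(y)<.06);print(nm,q.sum(),np.median(P[q,2]) if q.any() else '')
pr('press',fit(P,press_h,PRESS,(-.16,-.045,-.085,.085)))
h=cv2.cvtColor(p,cv2.COLOR_RGB2HSV).astype(int)
m=(abs(h[...,0]-115)<12)&(h[...,1]>120)&(d>0);b=W[m];bx,by=loc(b,PRESS);k=(abs(by)<.03)&(bx<.02)&(bx>-.08)
top=k&(b[:,2]>.100);print('blue',k.sum(),b[k,2].max(),np.percentile(bx[top],[2,50,98]),np.percentile(by[top],[2,50,98]),np.percentile(by[k],[2,50,98]))
E
```

```text
t 2.15 p [ 0.5665 -0.0266  0.1682] F [0.6 0.4 0.4] op 60.1 q [-27.   39.9  86.7  26.1  79.3 -52.1]
[[ 0.969 -0.14  -0.202]
 [ 0.245  0.556  0.794]
 [ 0.001 -0.82   0.573]]
lips 4127 0.04621776525236648
floor 5690 0.0307311320136546
press [0.5428 0.053 ] 104.14 res 17.98 86311
blue 949 0.10759432708647368 [-0.04085137 -0.03260144 -0.02332614] [-0.00910332  0.00056163  0.01018378] [-0.01296951 -0.00013054  0.00973597]
```

View pics/w1.png

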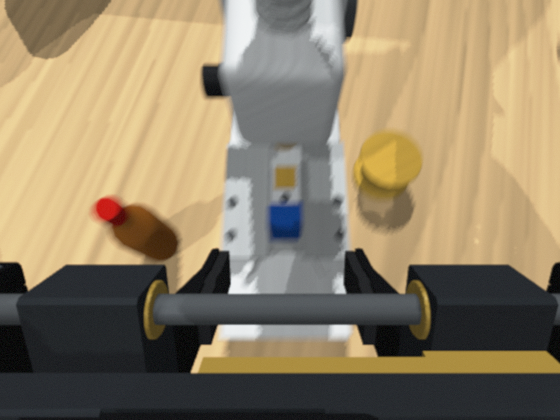

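Run:
```python
from h import *
p,R=grasp(pw(-.032,.0),.093,PRESS[2],np.radians(35));plan(p,R,6,44)
```

```text
[{"dx": -0.017, "dy": 0.36, "dz": -0.011, "wy": 0.001, "grip": 44}, {"dx": -0.017, "dy": 0.36, "dz": -0.011, "wx": -0.001, "wy": 0.001, "grip": 44}, {"dx": -0.017, "dy": 0.36, "dz": -0.01, "grip": 44}, {"dx": -0.017, "dy": 0.36, "dz": -0.011, "wy": 0.001, "grip": 44}, {"dx": -0.017, "dy": 0.361, "dz": -0.01, "wy": 0.001, "grip": 44}, {"dx": -0.017, "dy": 0.36, "dz": -0.011, "wx": -0.001, "wy": 0.001, "grip": 44}]
max 0.361 0.12727922061357855 end [0.5529 0.0225 0.0954]
```

Call:
drive_tool(commands=[{"dx":-0.05,"dy":0.36,"dz":-0.01,"grip":44},{"dx":-0.05,"dy":0.36,"dz":-0.01,"grip":44},{"dy":0.36,"dz":-0.01,"grip":44},{"dy":0.36,"dz":-0.01,"grip":44},{"dy":0.36,"dz":-0.01,"grip":44},{"dy":0.36,"dz":-0.01,"grip":44},{"grip":44}])

```text
schema error: expected keys dx, dy, dz, wx, wy, wz, grip
```

Call:
drive_tool(commands=[{"grip":10},{"grip":10},{"grip":10},{"grip":10},{"grip":10},{"grip":10}])

```text
schema error: expected keys dx, dy, dz, wx, wy, wz, grip
```

Call:
drive_tool(commands=[{"dx":-0.05,"dy":0.36,"dz":-0.01,"wx":0,"wy":0,"wz":0,"grip":44},{"dx":-0.05,"dy":0.36,"dz":-0.01,"wx":0,"wy":0,"wz":0,"grip":44},{"dx":0,"dy":0.36,"dz":-0.01,"wx":0,"wy":0,"wz":0,"grip":44},{"dx":0,"dy":0.36,"dz":-0.01,"wx":0,"wy":0,"wz":0,"grip":44},{"dx":0,"dy":0.36,"dz":-0.01,"wx":0,"wy":0,"wz":0,"grip":44},{"dx":0,"dy":0.36,"dz":-0.01,"wx":0,"wy":0,"wz":0,"grip":44},{"dx":0,"dy":0,"dz":0,"wx":0,"wy":0,"wz":0,"grip":44}])

```text
time_s: 3.08
position: [0.5497, 0.0183, 0.0955]
tcp_rot: [[0.97, -0.141, -0.199], [0.244, 0.556, 0.795], [-0.001, -0.819, 0.574]]
force: [0.4, -0.5, 0.2]
opening: 0.505
```

Call:
drive_tool(commands=[{"dx":0,"dy":0,"dz":0,"wx":0,"wy":0,"wz":0,"grip":10},{"dx":0,"dy":0,"dz":0,"wx":0,"wy":0,"wz":0,"grip":10},{"dx":0,"dy":0,"dz":0,"wx":0,"wy":0,"wz":0,"grip":10},{"dx":0,"dy":0,"dz":0,"wx":0,"wy":0,"wz":0,"grip":10},{"dx":0,"dy":0,"dz":0,"wx":0,"wy":0,"wz":0,"grip":10}])

```text
time_s: 3.7
position: [0.5512, 0.017, 0.0968]
tcp_rot: [[0.97, -0.137, -0.2], [0.242, 0.555, 0.796], [0.002, -0.821, 0.572]]
force: [1.5, -0.4, 2.4]
opening: 0.273
```

```bash
sed -i "s/ for k,v in r.items() if v or k=='grip'/ for k,v in r.items()/" h.py
python3 - <<'E'
from h import *
s=st();x,y=loc(np.array([s['position']])+.003*np.array(s['tcp_rot'])[:,1],PRESS);print('grasp in press',x,y)
R=np.array(s['tcp_rot']);print(R.round(3))
p=np.array(s['position'])
d=np.array([*(pw(-.108)-pw(0)),0]);plan(p+d,R,8,10)
E
```

```text
t 3.7 p [0.5512 0.017  0.0968] F [ 1.5 -0.4  2.4] op 23.7 q [-23.9  44.5  92.4  29.   68.9 -54.9]
grasp in press [-0.03690133] [0.00293314]
[[ 0.97  -0.137 -0.2  ]
 [ 0.242  0.555  0.796]
 [ 0.002 -0.821  0.572]]
[{"dx": 0.0, "dy": -0.193, "dz": -0.277, "wx": -0.0, "wy": 0.0, "wz": 0.0, "grip": 10}, {"dx": 0.0, "dy": -0.193, "dz": -0.277, "wx": -0.0, "wy": 0.0, "wz": 0.0, "grip": 10}, {"dx": 0.001, "dy": -0.193, "dz": -0.277, "wx": -0.0, "wy": 0.0, "wz": 0.0, "grip": 10}, {"dx": -0.0, "dy": -0.193, "dz": -0.277, "wx": -0.0, "wy": 0.0, "wz": 0.0, "grip": 10}, {"dx": 0.0, "dy": -0.192, "dz": -0.277, "wx": -0.0, "wy": 0.0, "wz": 0.0, "grip": 10}, {"dx": 0.0, "dy": -0.193, "dz": -0.277, "wx": -0.0, "wy": 0.0, "wz": 0.0, "grip": 10}, {"dx": 0.001, "dy": -0.193, "dz": -0.277, "wx": -0.0, "wy": 0.0, "wz": 0.0, "grip": 10}, {"dx": -0.0, "dy": -0.193, "dz": -0.277, "wx": -0.0, "wy": 0.0, "wz": 0.0, "grip": 10}]
max 0.277 0.0 end [ 0.5775 -0.0877  0.0968]
```

Call:
drive_tool(commands=[{"dx":0.06,"dy":-0.1,"dz":-0.13,"wx":0,"wy":0,"wz":0,"grip":10},{"dx":0,"dy":-0.19,"dz":-0.28,"wx":0,"wy":0,"wz":0,"grip":10},{"dx":0,"dy":-0.19,"dz":-0.28,"wx":0,"wy":0,"wz":0,"grip":10},{"dx":0,"dy":-0.19,"dz":-0.28,"wx":0,"wy":0,"wz":0,"grip":10}])

```text
time_s: 4.2
position: [0.5643, -0.0281, 0.0967]
tcp_rot: [[0.97, -0.139, -0.199], [0.242, 0.557, 0.794], [0.0, -0.819, 0.574]]
force: [0.2, 3.2, 4.5]
opening: 0.273
```

Run:
```python
from h import *
s=st();x,y=loc(np.array([s['position']])+.003*np.array(s['tcp_rot'])[:,1],PRESS);print('grasp in press',x,y)
```

```text
t 4.2 p [ 0.5643 -0.0281  0.0967] F [0.2 3.2 4.5] op 23.8 q [-27.2  45.8  88.5  26.9  72.5 -55.7]
grasp in press [-0.08380024] [0.00120169]
```

Call:
drive_tool(commands=[{"dx":0,"dy":-0.19,"dz":-0.28,"wx":0,"wy":0,"wz":0,"grip":10},{"dx":0,"dy":-0.19,"dz":-0.28,"wx":0,"wy":0,"wz":0,"grip":10},{"dx":0,"dy":-0.19,"dz":-0.28,"wx":0,"wy":0,"wz":0,"grip":10},{"dx":0,"dy":-0.19,"dz":-0.28,"wx":0,"wy":0,"wz":0,"grip":10},{"dx":0,"dy":0,"dz":0,"wx":0,"wy":0,"wz":0,"grip":10}])

```text
time_s: 4.82
position: [0.5781, -0.082, 0.0962]
tcp_rot: [[0.97, -0.137, -0.199], [0.242, 0.555, 0.796], [0.002, -0.82, 0.572]]
force: [-0.5, 0.1, 6.0]
opening: 0.275
```

Run:
```python
from h import *
s=st();R=np.array(s['tcp_rot']);print(R.round(3));x,y=loc(np.array([s['position']])+.003*R[:,1],PRESS);print('grasp in press',x,y)
# tray fit
p,d,W=load('top');P=W[d>0]-[0,0,.0008]
def tray_h(x,y):
    L=box(0*x,x,y,0,-.125,.125,-.065,.065,.02)
    for c in(-.08,0,.08): L=box(L,x,y,0,c-.0385,c+.0385,-.06,.06,.005)
    return L
r=fit(P,tray_h,[.510,-.269,np.radians(15.1)],(-.15,.15,-.09,.09));pr('tray',r)
b=pw(-.08,0,r[0]);print('pad bay',b,'bay+80',pw(.08,0,r[0]),'mid',r[0][:2])
```

```text
t 4.825 p [ 0.5781 -0.082   0.0962] F [-0.5  0.1  6. ] op 23.9 q [-30.9  47.4  83.8  24.7  76.3 -56.8]
[[ 0.97  -0.137 -0.199]
 [ 0.242  0.555  0.796]
 [ 0.002 -0.82   0.572]]
grasp in press [-0.13953453] [0.00094867]
tray [ 0.5112 -0.2681] 15.13 res 4.06 12815
pad bay [ 0.4339766  -0.28893506] bay+80 [ 0.58843212 -0.24717992] mid [ 0.51120436 -0.26805749]
```

Run:
```python
from h import *
s=bot.read_state();R=np.array(s['tcp_rot']);p=np.array(s['position'])
p,R=plan(p+[0,0,.07],rot(PRESS[2],np.radians(35)),4,10)
a=np.radians(105.1);hx=np.array([np.cos(a),np.sin(a)])
g=np.array([.435,-.286])-.028*hx
t,R1=grasp(g,.1,a,np.radians(35));t[2]=p[2]
p,R=plan(t,R1,8,10,p,R)
t[2]=.085;plan(t,R1,4,10,p,R)
```

```text
[{"dx": 0.001, "dy": -0.359, "dz": 0.25, "wx": 0.0, "wy": -0.0, "wz": 0.0, "grip": 10}, {"dx": 0.0, "dy": -0.359, "dz": 0.25, "wx": 0.001, "wy": -0.0, "wz": 0.001, "grip": 10}, {"dx": 0.0, "dy": -0.358, "dz": 0.251, "wx": -0.0, "wy": -0.0, "wz": -0.0, "grip": 10}, {"dx": 0.001, "dy": -0.359, "dz": 0.251, "wx": 0.0, "wy": -0.0, "wz": 0.0, "grip": 10}]
max 0.359 0.12727922061357855 end [ 0.5781 -0.082   0.1662]
[{"dx": -0.587, "dy": -0.345, "dz": -0.494, "wx": 0.0, "wy": -0.001, "wz": 0.001, "grip": 10}, {"dx": -0.588, "dy": -0.345, "dz": -0.492, "wx": 0.0, "wy": -0.001, "wz": 0.001, "grip": 10}, {"dx": -0.59, "dy": -0.344, "dz": -0.492, "wx": 0.0, "wy": -0.002, "wz": 0.001, "grip": 10}, {"dx": -0.592, "dy": -0.342, "dz": -0.49, "wx": 0.0, "wy": -0.001, "wz": 0.0, "grip": 10}, {"dx": -0.592, "dy": -0.343, "dz": -0.489, "wx": 0.0, "wy": -0.001, "wz": 0.001, "grip": 10}, {"dx": -0.594, "dy": -0.342, "dz": -0.488, "wx": 0.0, "wy": -0.001, "wz": 0.001, "grip": 10}, {"dx": -0.595, "dy": -0.341, "dz": -0.487, "wx": 0.0, "wy": -0.001, "wz": 0.001, "grip": 10}, {"dx": -0.596, "dy": -0.34, "dz": -0.486, "wx": 0.0, "wy": -0.001, "wz": 0.001, "grip": 10}]
max 0.596 0.20124611797498104 end [ 0.4428 -0.3147  0.1662]
[{"dx": 0.0, "dy": 0.416, "dz": -0.291, "wx": 0.0, "wy": -0.0, "wz": -0.0, "grip": 10}, {"dx": 0.0, "dy": 0.416, "dz": -0.291, "wx": 0.0, "wy": -0.0, "wz": -0.0, "grip": 10}, {"dx": 0.001, "dy": 0.416, "dz": -0.291, "wx": 0.0, "wy": -0.0, "wz": -0.0, "grip": 10}, {"dx": -0.0, "dy": 0.415, "dz": -0.291, "wx": 0.0, "wy": -0.0, "wz": -0.0, "grip": 10}]
max 0.416 0.0 end [ 0.4427 -0.3147  0.085 ]
```

Call:
drive_tool(commands=[{"dx":0,"dy":-0.36,"dz":0.25,"wx":0,"wy":0,"wz":0,"grip":10},{"dx":0,"dy":-0.36,"dz":0.25,"wx":0,"wy":0,"wz":0,"grip":10},{"dx":0,"dy":-0.36,"dz":0.25,"wx":0,"wy":0,"wz":0,"grip":10},{"dx":0,"dy":-0.36,"dz":0.25,"wx":0,"wy":0,"wz":0,"grip":10}])

```text
time_s: 5.32
position: [0.5778, -0.0806, 0.1671]
tcp_rot: [[0.97, -0.138, -0.2], [0.243, 0.554, 0.796], [0.001, -0.821, 0.571]]
force: [-0.3, 0.6, -1.9]
opening: 0.268
```

Call:
drive_tool(commands=[{"dx":-0.59,"dy":-0.345,"dz":-0.49,"wx":0,"wy":-0.001,"wz":0.001,"grip":10},{"dx":-0.59,"dy":-0.345,"dz":-0.49,"wx":0,"wy":-0.001,"wz":0.001,"grip":10},{"dx":-0.59,"dy":-0.345,"dz":-0.49,"wx":0,"wy":-0.001,"wz":0.001,"grip":10},{"dx":-0.59,"dy":-0.345,"dz":-0.49,"wx":0,"wy":-0.001,"wz":0.001,"grip":10},{"dx":-0.59,"dy":-0.34,"dz":-0.49,"wx":0,"wy":-0.001,"wz":0.001,"grip":10},{"dx":-0.59,"dy":-0.34,"dz":-0.49,"wx":0,"wy":-0.001,"wz":0.001,"grip":10},{"dx":-0.59,"dy":-0.34,"dz":-0.49,"wx":0,"wy":-0.001,"wz":0.001,"grip":10},{"dx":-0.59,"dy":-0.34,"dz":-0.49,"wx":0,"wy":-0.001,"wz":0.001,"grip":10}])

```text
time_s: 6.32
position: [0.4423, -0.314, 0.1668]
tcp_rot: [[0.966, -0.15, -0.212], [0.26, 0.551, 0.793], [-0.002, -0.821, 0.571]]
force: [0.2, -0.2, -1.5]
opening: 0.277
```

Call:
drive_tool(commands=[{"dx":0,"dy":0.4,"dz":-0.28,"wx":0,"wy":0,"wz":0,"grip":10},{"dx":0,"dy":0.4,"dz":-0.28,"wx":0,"wy":0,"wz":0,"grip":10},{"dx":0,"dy":0.3,"dz":-0.21,"wx":0,"wy":0,"wz":0,"grip":10},{"dx":0,"dy":0,"dz":0,"wx":0,"wy":0,"wz":0,"grip":10},{"dx":0,"dy":0,"dz":0,"wx":0,"wy":0,"wz":0,"grip":10}])

```text
time_s: 6.95
position: [0.443, -0.3125, 0.1123]
tcp_rot: [[0.965, -0.151, -0.213], [0.261, 0.552, 0.792], [-0.002, -0.82, 0.572]]
force: [0.1, 0.2, -1.7]
opening: 0.271
```

Run:
```python
from h import *
s=st();R=np.array(s['tcp_rot']);print(R.round(3))
for n in('scene','top'):
    p,d=imaging.capture(n);cv2.imwrite(f'pics/{n}1.png',p[:,:,::-1])
a=cv2.imread('pics/scene1.png')[180:340,60:340];b=cv2.imread('pics/top1.png')[190:350,240:520]
cv2.imwrite('pics/c1.png',cv2.resize(np.vstack([a,b]),None,fx=1.8,fy=1.8))
```

```text
t 6.95 p [ 0.443  -0.3125  0.1123] F [ 0.1  0.2 -1.7] op 23.6 q [-53.5  46.8  81.4  12.   85.  -73.2]
[[ 0.965 -0.151 -0.213]
 [ 0.261  0.552  0.792]
 [-0.002 -0.82   0.572]]
```

View pics/c1.png

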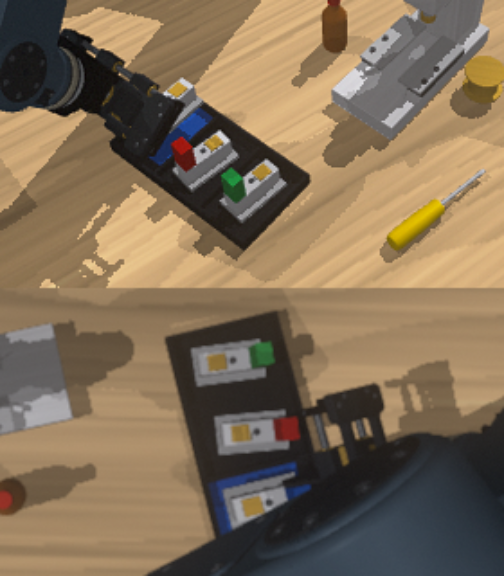

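Call:
drive_tool(commands=[{"dx":0,"dy":0.25,"dz":-0.17,"wx":0,"wy":0,"wz":0,"grip":10},{"dx":0,"dy":0.25,"dz":-0.17,"wx":0,"wy":0,"wz":0,"grip":10},{"dx":0,"dy":0.25,"dz":-0.17,"wx":0,"wy":0,"wz":0,"grip":10},{"dx":0,"dy":0,"dz":0,"wx":0,"wy":0,"wz":0,"grip":10}])

```text
time_s: 7.55
position: [0.4418, -0.3119, 0.0746]
tcp_rot: [[0.966, -0.152, -0.211], [0.26, 0.554, 0.791], [-0.003, -0.818, 0.575]]
force: [-0.6, 0.2, -1.4]
opening: 0.272
```

Call:
drive_tool(commands=[{"dx":0,"dy":0.05,"dz":-0.035,"wx":0,"wy":0,"wz":0,"grip":10},{"dx":0,"dy":0.02,"dz":-0.014,"wx":0,"wy":0,"wz":0,"grip":10},{"dx":0,"dy":0,"dz":0,"wx":0,"wy":0,"wz":0,"grip":10}])

```text
time_s: 7.92
position: [0.4425, -0.3127, 0.0727]
tcp_rot: [[0.966, -0.15, -0.212], [0.26, 0.552, 0.792], [-0.002, -0.82, 0.572]]
force: [-2.1, -0.1, -0.9]
opening: 0.273
```

Call:
drive_tool(commands=[{"dx":0,"dy":0.025,"dz":-0.017,"wx":0,"wy":0,"wz":0,"grip":10},{"dx":0,"dy":0.02,"dz":-0.014,"wx":0,"wy":0,"wz":0,"grip":10},{"dx":0,"dy":0,"dz":0,"wx":0,"wy":0,"wz":0,"grip":10}])

```text
time_s: 8.3
position: [0.4425, -0.3127, 0.0716]
tcp_rot: [[0.966, -0.15, -0.212], [0.26, 0.552, 0.792], [-0.002, -0.82, 0.573]]
force: [-0.2, -1.2, 5.7]
opening: 0.271
```

Contact with the bay floor. Release and back off along the fingers.

Call:
drive_tool(commands=[{"dx":0,"dy":0,"dz":0,"wx":0,"wy":0,"wz":0,"grip":44},{"dx":0,"dy":0,"dz":0,"wx":0,"wy":0,"wz":0,"grip":44},{"dx":0,"dy":0,"dz":0,"wx":0,"wy":0,"wz":0,"grip":44},{"dx":0,"dy":-0.3,"dz":0,"wx":0,"wy":0,"wz":0,"grip":44},{"dx":0,"dy":-0.6,"dz":0,"wx":0,"wy":0,"wz":0,"grip":44},{"dx":0,"dy":-0.8,"dz":0,"wx":0,"wy":0,"wz":0,"grip":44},{"dx":0,"dy":-0.8,"dz":0,"wx":0,"wy":0,"wz":0,"grip":44},{"dx":0,"dy":0,"dz":0,"wx":0,"wy":0,"wz":0,"grip":44}])

```text
time_s: 9.3
position: [0.4586, -0.3704, 0.1544]
tcp_rot: [[0.966, -0.147, -0.213], [0.259, 0.547, 0.796], [0.0, -0.824, 0.567]]
force: [-0.3, 0.2, 0.3]
opening: 0.507
```

Run:
```python
from h import *
s=st();p,d,W=wrist('w2')
P=W[d>0]-[0,0,.0008]
h=cv2.cvtColor(p,cv2.COLOR_RGB2HSV).astype(int)
for nm,m,c in(('red',((h[...,0]<6)|(h[...,0]>174))&(h[...,1]>140),(.513,-.3)),('blue',(abs(h[...,0]-115)<12)&(h[...,1]>120),(.4425,-.313))):
    m=m&(d>0)&(np.hypot(W[...,0]-c[0],W[...,1]-c[1])<.025)
    b=W[m];t=b[b[:,2]>np.percentile(b[:,2],95)-.004];print(nm,len(t),t.mean(0).round(4),rect(t[:,:2]))
pr('red',fit(P,holder_h,[.512,-.272,np.radians(98)],(-.055,.055,-.032,.032)))
pr('blue',fit(P,holder_h,[.435,-.286,np.radians(105)],(-.055,.055,-.032,.032)))
```

```text
t 9.3 p [ 0.4586 -0.3704  0.1544] F [-0.3  0.2  0.3] op 44.1 q [-55.2  46.8  72.   11.1  94.  -72.7]
red 806 [ 0.511  -0.3023  0.0807] ((511.166015625, -301.77960205078125), (24.25232696533203, 18.35491943359375), 7.328880786895752)
blue 733 [ 0.4409 -0.3063  0.0806] ((440.8161315917969, -305.80560302734375), (22.29266929626465, 18.02618980407715), 15.419431686401367)
red [ 0.5079 -0.2735] 96.44 res 3.83 6710
blue [ 0.4332 -0.2784] 104.75 res 2.53 7400
```

View pics/w2.png

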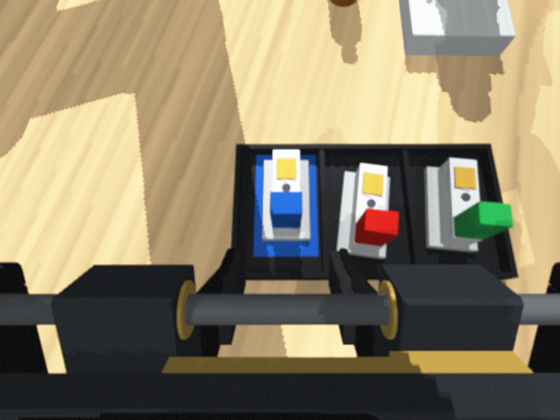

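Run:
```python
from h import *
a=np.radians(97);g=[.511,-.302]
p,R=grasp(g,.069,a,np.radians(35),.075);p,R=plan(p,R,4,44)
p1,R1=grasp(g,.069,a,np.radians(35));plan(p1,R1,6,44,p,R)
```

```text
[{"dx": 0.391, "dy": 0.125, "dz": -0.039, "wx": 0.001, "wy": 0.018, "wz": -0.013, "grip": 44}, {"dx": 0.389, "dy": 0.133, "dz": -0.029, "wx": 0.0, "wy": 0.018, "wz": -0.013, "grip": 44}, {"dx": 0.387, "dy": 0.141, "dz": -0.017, "wx": 0.001, "wy": 0.018, "wz": -0.013, "grip": 44}, {"dx": 0.385, "dy": 0.148, "dz": -0.007, "wx": 0.001, "wy": 0.019, "wz": -0.013, "grip": 44}]
max 0.391 2.073909351924524 end [ 0.5165 -0.3464  0.1329]
[{"dx": -0.0, "dy": 0.313, "dz": -0.0, "wx": -0.0, "wy": -0.0, "wz": 0.0, "grip": 44}, {"dx": -0.0, "dy": 0.312, "dz": -0.0, "wx": -0.0, "wy": -0.0, "wz": 0.0, "grip": 44}, {"dx": -0.0, "dy": 0.313, "dz": -0.0, "wx": -0.0, "wy": -0.0, "wz": 0.0, "grip": 44}, {"dx": -0.001, "dy": 0.312, "dz": -0.001, "wx": -0.0, "wy": -0.0, "wz": 0.0, "grip": 44}, {"dx": 0.0, "dy": 0.313, "dz": 0.0, "wx": -0.0, "wy": -0.0, "wz": 0.0, "grip": 44}, {"dx": 0.0, "dy": 0.312, "dz": 0.0, "wx": -0.0, "wy": -0.0, "wz": 0.0, "grip": 44}]
max 0.313 0.0 end [ 0.5112 -0.3037  0.0715]
```

Call:
drive_tool(commands=[{"dx":0.39,"dy":0.13,"dz":-0.04,"wx":0.001,"wy":0.018,"wz":-0.013,"grip":44},{"dx":0.39,"dy":0.13,"dz":-0.03,"wx":0,"wy":0.018,"wz":-0.013,"grip":44},{"dx":0.39,"dy":0.14,"dz":-0.02,"wx":0.001,"wy":0.018,"wz":-0.013,"grip":44},{"dx":0.38,"dy":0.15,"dz":0,"wx":0.001,"wy":0.019,"wz":-0.013,"grip":44},{"dx":0,"dy":0,"dz":0,"wx":0,"wy":0,"wz":0,"grip":44},{"dx":0,"dy":0,"dz":0,"wx":0,"wy":0,"wz":0,"grip":44}])

```text
time_s: 10.1
position: [0.5153, -0.3447, 0.1315]
tcp_rot: [[0.992, -0.073, -0.099], [0.123, 0.573, 0.811], [-0.003, -0.817, 0.577]]
force: [0.6, 0.8, -0.3]
opening: 0.498
```

Run:
```python
from h import *
s=st();p,d,W=wrist('w3',False)
h=cv2.cvtColor(p,cv2.COLOR_RGB2HSV).astype(int)
m=((h[...,0]<6)|(h[...,0]>174))&(h[...,1]>140)&(d>0)&(np.hypot(W[...,0]-.511,W[...,1]+.302)<.025)
b=W[m];t=b[b[:,2]>np.percentile(b[:,2],95)-.004];print('red',len(t),t.mean(0).round(4),rect(t[:,:2]))
r=rect(t[:,:2]);a=np.radians(97);p1,R1=grasp(np.array(r[0])/1000,.069,a,np.radians(35));plan(p1,R1,6,44)
```

```text
t 10.1 p [ 0.5153 -0.3447  0.1315] F [ 0.6  0.8 -0.3] op 43.3 q [-52.1  49.4  70.4  17.1  91.4 -63.5]
red 905 [ 0.5116 -0.3025  0.0806] ((511.6629943847656, -302.1914978027344), (22.41515350341797, 17.327632904052734), 7.580894470214844)
[{"dx": 0.007, "dy": 0.305, "dz": -0.004, "wx": -0.0, "wy": -0.0, "wz": -0.0, "grip": 44}, {"dx": 0.007, "dy": 0.305, "dz": -0.005, "wx": -0.001, "wy": -0.0, "wz": -0.0, "grip": 44}, {"dx": 0.007, "dy": 0.304, "dz": -0.004, "wx": -0.0, "wy": -0.0, "wz": -0.001, "grip": 44}, {"dx": 0.006, "dy": 0.305, "dz": -0.004, "wx": -0.001, "wy": -0.0, "wz": 0.0, "grip": 44}, {"dx": 0.006, "dy": 0.305, "dz": -0.003, "wx": -0.0, "wy": -0.001, "wz": -0.0, "grip": 44}, {"dx": 0.007, "dy": 0.305, "dz": -0.004, "wx": -0.0, "wy": 0.0, "wz": -0.0, "grip": 44}]
max 0.305 0.09 end [ 0.5119 -0.3039  0.0714]
```

Call:
drive_tool(commands=[{"dx":0.03,"dy":0.3,"dz":0,"wx":0,"wy":0,"wz":0,"grip":44},{"dx":0,"dy":0.31,"dz":0,"wx":0,"wy":0,"wz":0,"grip":44},{"dx":0,"dy":0.31,"dz":0,"wx":0,"wy":0,"wz":0,"grip":44},{"dx":0,"dy":0.31,"dz":0,"wx":0,"wy":0,"wz":0,"grip":44},{"dx":0,"dy":0.31,"dz":0,"wx":0,"wy":0,"wz":0,"grip":44},{"dx":0,"dy":0.31,"dz":0,"wx":0,"wy":0,"wz":0,"grip":44},{"dx":0,"dy":0,"dz":0,"wx":0,"wy":0,"wz":0,"grip":44}])

```text
time_s: 11.02
position: [0.5115, -0.3017, 0.0708]
tcp_rot: [[0.992, -0.073, -0.098], [0.122, 0.573, 0.81], [-0.003, -0.816, 0.578]]
force: [-0.7, -0.0, 0.5]
opening: 0.503
```

Call:
drive_tool(commands=[{"dx":0,"dy":0,"dz":0,"wx":0,"wy":0,"wz":0,"grip":10},{"dx":0,"dy":0,"dz":0,"wx":0,"wy":0,"wz":0,"grip":10},{"dx":0,"dy":0,"dz":0,"wx":0,"wy":0,"wz":0,"grip":10},{"dx":0,"dy":0,"dz":0,"wx":0,"wy":0,"wz":0,"grip":10},{"dx":0,"dy":0,"dz":0,"wx":0,"wy":0,"wz":0,"grip":10}])

```text
time_s: 11.65
position: [0.5121, -0.3035, 0.072]
tcp_rot: [[0.993, -0.071, -0.099], [0.122, 0.571, 0.812], [-0.001, -0.818, 0.575]]
force: [-0.2, -1.6, 1.5]
opening: 0.274
```

Call:
drive_tool(commands=[{"dx":0,"dy":-0.3,"dz":0.21,"wx":0,"wy":0,"wz":0,"grip":10},{"dx":0,"dy":-0.4,"dz":0.28,"wx":0,"wy":0,"wz":0,"grip":10},{"dx":0,"dy":-0.4,"dz":0.28,"wx":0,"wy":0,"wz":0,"grip":10},{"dx":0,"dy":-0.4,"dz":0.28,"wx":0,"wy":0,"wz":0,"grip":10},{"dx":0,"dy":-0.4,"dz":0.28,"wx":0,"wy":0,"wz":0,"grip":10},{"dx":0,"dy":0,"dz":0,"wx":0,"wy":0,"wz":0,"grip":10},{"dx":0,"dy":0,"dz":0,"wx":0,"wy":0,"wz":0,"grip":10}])

```text
time_s: 12.52
position: [0.5119, -0.303, 0.1642]
tcp_rot: [[0.993, -0.072, -0.099], [0.122, 0.572, 0.811], [-0.002, -0.817, 0.576]]
force: [-0.6, -0.2, -2.1]
opening: 0.275
```

Run:
```python
from h import *
s=st();p=np.array(s['position']);R=np.array(s['tcp_rot']);print(R.round(3))
lean=np.arcsin(np.hypot(R[0,1],R[1,1]));print(np.degrees(lean))
# target: grip at press x=-145 (origin -112ish w/ grasp 5 behind), y=.0012, level
t,R1=grasp(pw(-.142,.0012),.1,PRESS[2],np.radians(35));t[2]=p[2]
p,R=plan(t,R1,10,10)
t[2]=.108;plan(t,R1,4,10,p,R)
```

```text
t 12.525 p [ 0.5119 -0.303   0.1642] F [-0.6 -0.2 -2.1] op 23.9 q [-50.2  45.   75.   18.1  90.7 -61.9]
[[ 0.993 -0.072 -0.099]
 [ 0.122  0.572  0.811]
 [-0.002 -0.817  0.576]]
35.1734774196414
[{"dx": 0.232, "dy": 0.3, "dz": 0.427, "wx": -0.0, "wy": -0.006, "wz": 0.004, "grip": 10}, {"dx": 0.237, "dy": 0.299, "dz": 0.425, "wx": -0.0, "wy": -0.007, "wz": 0.005, "grip": 10}, {"dx": 0.245, "dy": 0.297, "dz": 0.422, "wx": -0.001, "wy": -0.006, "wz": 0.004, "grip": 10}, {"dx": 0.25, "dy": 0.295, "dz": 0.42, "wx": 0.0, "wy": -0.007, "wz": 0.005, "grip": 10}, {"dx": 0.258, "dy": 0.293, "dz": 0.417, "wx": 0.0, "wy": -0.006, "wz": 0.004, "grip": 10}, {"dx": 0.263, "dy": 0.291, "dz": 0.415, "wx": -0.0, "wy": -0.007, "wz": 0.005, "grip": 10}, {"dx": 0.27, "dy": 0.289, "dz": 0.412, "wx": -0.0, "wy": -0.006, "wz": 0.004, "grip": 10}, {"dx": 0.276, "dy": 0.288, "dz": 0.41, "wx": -0.001, "wy": -0.007, "wz": 0.004, "grip": 10}]
[{"dx": 0.282, "dy": 0.285, "dz": 0.407, "wx": 0.0, "wy": -0.006, "wz": 0.005, "grip": 10}, {"dx": 0.288, "dy": 0.282, "dz": 0.404, "wx": 0.0, "wy": -0.007, "wz": 0.004, "grip": 10}]
max 0.427 0.7742092740338364 end [ 0.5785 -0.0845  0.1642]
[{"dx": -0.0, "dy": 0.288, "dz": -0.202, "wx": 0.0, "wy": 0.0, "wz": 0.0, "grip": 10}, {"dx": -0.001, "dy": 0.288, "dz": -0.201, "wx": 0.0, "wy": 0.0, "wz": 0.0, "grip": 10}, {"dx": 0.0, "dy": 0.287, "dz": -0.202, "wx": 0.0, "wy": 0.0, "wz": 0.0, "grip": 10}, {"dx": -0.0, "dy": 0.288, "dz": -0.201, "wx": 0.0, "wy": 0.0, "wz": 0.0, "grip": 10}]
max 0.288 0.0 end [ 0.5785 -0.0845  0.108 ]
```

Call:
drive_tool(commands=[{"dx":0.23,"dy":0.3,"dz":0.427,"wx":0,"wy":-0.006,"wz":0.004,"grip":10},{"dx":0.24,"dy":0.3,"dz":0.425,"wx":0,"wy":-0.007,"wz":0.005,"grip":10},{"dx":0.245,"dy":0.297,"dz":0.42,"wx":-0.001,"wy":-0.006,"wz":0.004,"grip":10},{"dx":0.25,"dy":0.295,"dz":0.42,"wx":0,"wy":-0.007,"wz":0.005,"grip":10},{"dx":0.26,"dy":0.293,"dz":0.417,"wx":0,"wy":-0.006,"wz":0.004,"grip":10},{"dx":0.26,"dy":0.29,"dz":0.415,"wx":0,"wy":-0.007,"wz":0.005,"grip":10},{"dx":0.27,"dy":0.29,"dz":0.412,"wx":0,"wy":-0.006,"wz":0.004,"grip":10},{"dx":0.276,"dy":0.288,"dz":0.41,"wx":-0.001,"wy":-0.007,"wz":0.004,"grip":10}])

```text
time_s: 13.52
position: [0.5659, -0.1269, 0.1644]
tcp_rot: [[0.976, -0.125, -0.18], [0.22, 0.559, 0.799], [0.001, -0.819, 0.573]]
force: [-0.1, -0.3, -2.2]
opening: 0.272
```

Call:
drive_tool(commands=[{"dx":0.28,"dy":0.285,"dz":0.407,"wx":0,"wy":-0.006,"wz":0.005,"grip":10},{"dx":0.29,"dy":0.28,"dz":0.404,"wx":0,"wy":-0.007,"wz":0.004,"grip":10},{"dx":0,"dy":0.288,"dz":-0.202,"wx":0,"wy":0,"wz":0,"grip":10},{"dx":0,"dy":0.288,"dz":-0.202,"wx":0,"wy":0,"wz":0,"grip":10},{"dx":0,"dy":0.288,"dz":-0.202,"wx":0,"wy":0,"wz":0,"grip":10},{"dx":0,"dy":0.24,"dz":-0.17,"wx":0,"wy":0,"wz":0,"grip":10},{"dx":0,"dy":0,"dz":0,"wx":0,"wy":0,"wz":0,"grip":10},{"dx":0,"dy":0,"dz":0,"wx":0,"wy":0,"wz":0,"grip":10}])

```text
time_s: 14.52
position: [0.579, -0.0852, 0.1105]
tcp_rot: [[0.97, -0.138, -0.199], [0.242, 0.557, 0.795], [0.001, -0.819, 0.573]]
force: [-0.4, -0.1, -2.0]
opening: 0.273
```

Run:
```python
from h import *
s=st();R=np.array(s['tcp_rot']);print(R.round(3));x,y=loc(np.array([s['position']])+.003*R[:,1],PRESS);print('grasp in press',x,y,'yaw',np.degrees(np.arctan2(R[1,2],R[0,2])))
p,d,W=wrist('w4');P=W[d>0]
x,y=loc(P,PRESS)
# lip inner edges and holder body sides from wrist cloud
for x0 in(-.045,-.035,-.025,-.015):
    q=(abs(x-x0)<.005);lp=q&(abs(P[:,2]-.0462)<.003)
    a=y[lp&(y>0)&(y<.05)];b=y[lp&(y<0)&(y>-.05)]
    if len(a) and len(b): print('lip',x0,a.min(),b.max(),(np.percentile(a,2)+np.percentile(b,98))/2)
for x0 in(-.13,-.12,-.11,-.10,-.09):
    q=(abs(x-x0)<.005)&(abs(y)<.03)&(P[:,2]>.065)&(P[:,2]<.085)
    if q.sum()>10: print('body',x0,q.sum(),np.percentile(y[q],[3,97]),np.percentile(y[q],[3,97]).mean(),'ztop',np.median(P[q,2]))
```

```text
t 14.525 p [ 0.579  -0.0852  0.1105] F [-0.4 -0.1 -2. ] op 23.8 q [-31.1  46.3  83.2  24.5  77.9 -56.2]
[[ 0.97  -0.138 -0.199]
 [ 0.242  0.557  0.795]
 [ 0.001 -0.819  0.573]]
grasp in press [-0.14276492] [0.00086221] yaw 104.075982056451
lip -0.045 0.017368508552590114 -0.012788465177958418 0.002010892762399928
lip -0.035 0.01762561580869241 -0.01291026036563001 0.002169884448578141
lip -0.025 0.017300027916849696 -0.012580734492068002 0.0023705001635149344
lip -0.015 0.017319181680346345 -0.012578692558371728 0.0023458434933501266
body -0.13 81 [-0.01032002  0.0118797 ] 0.0007798352361085984 ztop 0.07843523086671572
body -0.12 696 [-0.00987794  0.01226935] 0.0011957085780554787 ztop 0.07836779727952031
body -0.11 692 [-0.01005707  0.01242602] 0.0011844735608527541 ztop 0.07859757757448342
body -0.1 628 [-0.01023902  0.01206155] 0.00091126547867529 ztop 0.0799969242198307
body -0.09 582 [-0.01030193  0.01222376] 0.000960917977002972 ztop 0.07986823166183157
```

View pics/w4.png

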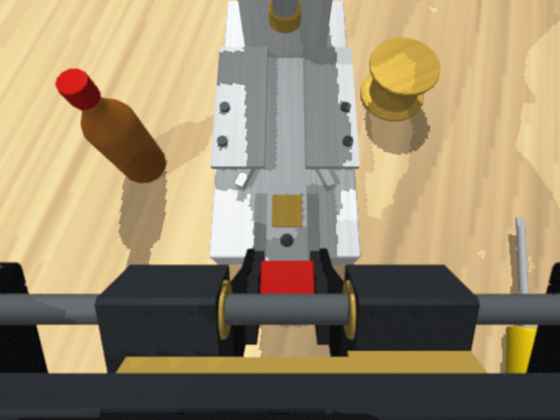

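Call:
drive_tool(commands=[{"dx":-0.03,"dy":0.13,"dz":-0.093,"wx":0,"wy":0,"wz":0,"grip":10},{"dx":0,"dy":0.13,"dz":-0.093,"wx":0,"wy":0,"wz":0,"grip":10},{"dx":0,"dy":0,"dz":0,"wx":0,"wy":0,"wz":0,"grip":10}])

```text
time_s: 14.95
position: [0.5776, -0.0852, 0.0973]
tcp_rot: [[0.97, -0.139, -0.199], [0.243, 0.557, 0.794], [0.0, -0.819, 0.574]]
force: [-0.1, 0.2, -1.5]
opening: 0.273
```

Call:
drive_tool(commands=[{"dx":0,"dy":0.143,"dz":0.205,"wx":0,"wy":0,"wz":0,"grip":10},{"dx":0,"dy":0.143,"dz":0.205,"wx":0,"wy":0,"wz":0,"grip":10},{"dx":0,"dy":0.143,"dz":0.205,"wx":0,"wy":0,"wz":0,"grip":10},{"dx":0,"dy":0,"dz":0,"wx":0,"wy":0,"wz":0,"grip":10}])

```text
time_s: 15.45
position: [0.5698, -0.0548, 0.0979]
tcp_rot: [[0.97, -0.14, -0.2], [0.244, 0.557, 0.794], [0.0, -0.819, 0.574]]
force: [-0.1, -0.8, -0.7]
opening: 0.274
```

Call:
drive_tool(commands=[{"dx":0,"dy":0.143,"dz":0.205,"wx":0,"wy":0,"wz":0,"grip":10},{"dx":0,"dy":0.143,"dz":0.205,"wx":0,"wy":0,"wz":0,"grip":10},{"dx":0,"dy":0,"dz":0,"wx":0,"wy":0,"wz":0,"grip":10}])

```text
time_s: 15.82
position: [0.5649, -0.0357, 0.0978]
tcp_rot: [[0.97, -0.14, -0.2], [0.244, 0.557, 0.794], [0.0, -0.819, 0.574]]
force: [-0.5, 0.3, -2.1]
opening: 0.272
```

```bash
cat >> h.py <<'E'
def gp():
    s=st();R=np.array(s['tcp_rot']);x,y=loc(np.array([s['position']])+.003*R[:,1],PRESS);F=np.array(s['force'])
    h=np.array([np.cos(PRESS[2]),np.sin(PRESS[2]),0]);print('grasp in press',x.round(4),y.round(4),'Fx',F@h,'Fy',F@np.array([-h[1],h[0],0]),'M',np.round(s['moment'],2))
E
python3 -c "
from h import *
gp()"
```

```text
t 15.825 p [ 0.5649 -0.0357  0.0978] F [-0.5  0.3 -2.1] op 23.7 q [-27.8  45.9  88.1  26.5  73.1 -55.9]
grasp in press [-0.0913] [0.0025] Fx 0.42395237643336603 Fy 0.3825718210782785 M [-0.51 -0.23 -0.03]
```

Call:
drive_tool(commands=[{"dx":0,"dy":0.143,"dz":0.205,"wx":0,"wy":0,"wz":0,"grip":10},{"dx":0,"dy":0.143,"dz":0.205,"wx":0,"wy":0,"wz":0,"grip":10},{"dx":0,"dy":0.143,"dz":0.205,"wx":0,"wy":0,"wz":0,"grip":10},{"dx":0,"dy":0,"dz":0,"wx":0,"wy":0,"wz":0,"grip":10}])

```text
time_s: 16.32
position: [0.5576, -0.0066, 0.0979]
tcp_rot: [[0.97, -0.14, -0.2], [0.244, 0.557, 0.794], [0.0, -0.819, 0.574]]
force: [0.7, 0.3, -1.4]
opening: 0.272
```

Call:
drive_tool(commands=[{"dx":0,"dy":0.143,"dz":0.205,"wx":0,"wy":0,"wz":0,"grip":10},{"dx":0,"dy":0.143,"dz":0.205,"wx":0,"wy":0,"wz":0,"grip":10},{"dx":0,"dy":0.143,"dz":0.205,"wx":0,"wy":0,"wz":0,"grip":10},{"dx":0,"dy":0.143,"dz":0.205,"wx":0,"wy":0,"wz":0,"grip":10},{"dx":0,"dy":0,"dz":0,"wx":0,"wy":0,"wz":0,"grip":10}])

```text
time_s: 16.95
position: [0.548, 0.0322, 0.0979]
tcp_rot: [[0.97, -0.14, -0.2], [0.244, 0.557, 0.794], [0.0, -0.819, 0.574]]
force: [0.6, 0.0, -1.6]
opening: 0.274
```

```bash
python3 -c "
from h import *
gp()"
```

```text
t 16.95 p [0.548  0.0322 0.0979] F [ 0.6  0.  -1.6] op 23.8 q [-22.7  44.2  93.3  29.6  68.2 -54.4]
grasp in press [-0.0214] [0.0024] Fx -0.09745843884130638 Fy -0.5892284731832312 M [-0.5  -0.25 -0.03]
```

Call:
drive_tool(commands=[{"dx":0,"dy":0.072,"dz":0.102,"wx":0,"wy":0,"wz":0,"grip":10},{"dx":0,"dy":0.072,"dz":0.102,"wx":0,"wy":0,"wz":0,"grip":10},{"dx":0,"dy":0,"dz":0,"wx":0,"wy":0,"wz":0,"grip":10}])

```text
time_s: 17.32
position: [0.5459, 0.0412, 0.0978]
tcp_rot: [[0.97, -0.139, -0.2], [0.243, 0.557, 0.794], [0.001, -0.819, 0.574]]
force: [-0.4, -0.7, -1.7]
opening: 0.273
```

Call:
drive_tool(commands=[{"dx":0,"dy":0.03,"dz":0.041,"wx":0,"wy":0,"wz":0,"grip":10},{"dx":0,"dy":0,"dz":0,"wx":0,"wy":0,"wz":0,"grip":10}])

```text
time_s: 17.58
position: [0.5456, 0.0428, 0.0978]
tcp_rot: [[0.97, -0.139, -0.199], [0.243, 0.556, 0.795], [0.001, -0.819, 0.573]]
force: [-0.4, -0.5, -1.1]
opening: 0.273
```

Call:
drive_tool(commands=[{"dx":0,"dy":0.03,"dz":0.041,"wx":0,"wy":0,"wz":0,"grip":10},{"dx":0,"dy":0,"dz":0,"wx":0,"wy":0,"wz":0,"grip":10}])

```text
time_s: 17.82
position: [0.5454, 0.0444, 0.0977]
tcp_rot: [[0.97, -0.138, -0.2], [0.243, 0.556, 0.795], [0.001, -0.82, 0.573]]
force: [-0.3, -2.0, -1.9]
opening: 0.27
```

```bash
python3 -c "
from h import *
gp()"
```

```text
t 17.825 p [0.5454 0.0444 0.0977] F [-0.3 -2.  -1.9] op 23.5 q [-21.7  43.9  94.1  30.3  67.3 -54. ]
grasp in press [-0.0089] [0.0019] Fx -1.9187487492831385 Fy 0.7418134631276487 M [-0.74 -0.26  0.04]
```

Call:
drive_tool(commands=[{"dx":0,"dy":0.03,"dz":0.041,"wx":0,"wy":0,"wz":0,"grip":10},{"dx":0,"dy":0,"dz":0,"wx":0,"wy":0,"wz":0,"grip":10}])

```text
time_s: 18.08
position: [0.5456, 0.0449, 0.0977]
tcp_rot: [[0.97, -0.137, -0.201], [0.243, 0.553, 0.797], [0.002, -0.822, 0.57]]
force: [-0.3, -6.1, 1.1]
opening: 0.271
```

Call:
drive_tool(commands=[{"dx":0,"dy":0.03,"dz":0.041,"wx":0,"wy":0,"wz":0,"grip":10},{"dx":0,"dy":0,"dz":0,"wx":0,"wy":0,"wz":0,"grip":10}])

```text
time_s: 18.32
position: [0.5456, 0.0452, 0.098]
tcp_rot: [[0.97, -0.136, -0.203], [0.244, 0.551, 0.798], [0.003, -0.824, 0.567]]
force: [-0.8, -10.6, 4.3]
opening: 0.272
```

```bash
python3 -c "
from h import *
gp()"
```

```text
t 18.325 p [0.5456 0.0452 0.098 ] F [ -0.8 -10.6   4.3] op 23.6 q [-21.5  43.8  94.2  30.2  66.9 -53.9]
grasp in press [-0.0082] [0.0015] Fx -10.111150128666809 Fy 3.3849196747797325 M [-1.75  0.12  0.47]
```

Call:
drive_tool(commands=[{"dx":0,"dy":0,"dz":0,"wx":0,"wy":0,"wz":0,"grip":42},{"dx":0,"dy":0,"dz":0,"wx":0,"wy":0,"wz":0,"grip":42},{"dx":0,"dy":0,"dz":0,"wx":0,"wy":0,"wz":0,"grip":42},{"dx":0,"dy":-0.2,"dz":0,"wx":0,"wy":0,"wz":0,"grip":42},{"dx":0,"dy":-0.5,"dz":0,"wx":0,"wy":0,"wz":0,"grip":42},{"dx":0,"dy":-0.8,"dz":0,"wx":0,"wy":0,"wz":0,"grip":42},{"dx":0,"dy":-0.8,"dz":0,"wx":0,"wy":0,"wz":0,"grip":42},{"dx":0,"dy":0,"dz":0,"wx":0,"wy":0,"wz":0,"grip":42}])

```text
time_s: 19.32
position: [0.5587, -0.0041, 0.1748]
tcp_rot: [[0.97, -0.133, -0.201], [0.241, 0.555, 0.796], [0.005, -0.821, 0.57]]
force: [0.5, 0.0, 0.5]
opening: 0.482
```

Run:
```python
from h import *
gp();p,d,W=wrist('w5')
h=cv2.cvtColor(p,cv2.COLOR_RGB2HSV).astype(int)
x,y=loc(W.reshape(-1,3),PRESS);x=x.reshape(d.shape);y=y.reshape(d.shape)
m=((h[...,0]<6)|(h[...,0]>174))&(h[...,1]>140)&(d>0)&(abs(y)<.04)&(x>-.08)
t=m&(W[...,2]>np.percentile(W[m][:,2],95)-.004);print(t.sum(),W[t][:,2].mean(),'x',np.percentile(x[t],[2,50,98]),'y',np.percentile(y[t],[2,50,98]))
```

```text
t 19.325 p [ 0.5587 -0.0041  0.1748] F [0.5 0.  0.5] op 41.9 q [-25.5  38.4  88.8  27.   77.8 -51.3]
grasp in press [-0.0593] [0.0008] Fx -0.1086090234292953 Fy -0.46280267451498663 M [-0.34 -0.17 -0.05]
771 0.10579738931267534 x [-0.01816983 -0.01006013 -0.00136625] y [-0.0091943   0.00145869  0.01274741]
```

View pics/w5.png

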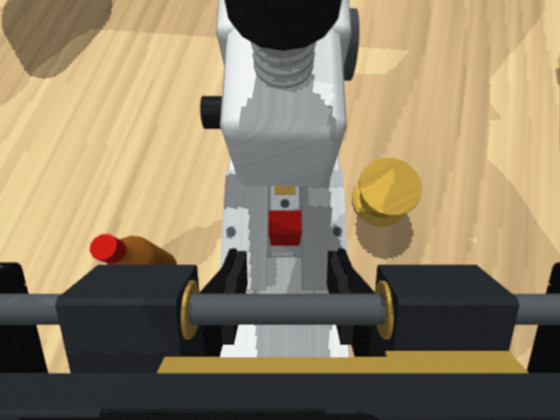

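Call:
drive_tool(commands=[{"dx":-0.03,"dy":0,"dz":0,"wx":0,"wy":0,"wz":0,"grip":0},{"dx":0,"dy":0,"dz":-0.2,"wx":0,"wy":0,"wz":0,"grip":0},{"dx":0,"dy":0.2,"dz":-0.26,"wx":0,"wy":0,"wz":0,"grip":0},{"dx":0,"dy":0.5,"dz":-0.2,"wx":0,"wy":0,"wz":0,"grip":0},{"dx":0,"dy":0.5,"dz":-0.1,"wx":0,"wy":0,"wz":0,"grip":0},{"dx":0,"dy":0.46,"dz":-0.1,"wx":0,"wy":0,"wz":0,"grip":0},{"dx":0,"dy":0,"dz":0,"wx":0,"wy":0,"wz":0,"grip":0}])

```text
time_s: 20.25
position: [0.5521, 0.0078, 0.0972]
tcp_rot: [[0.97, -0.142, -0.198], [0.244, 0.558, 0.793], [-0.003, -0.818, 0.576]]
force: [-0.4, -0.7, 0.0]
opening: 0.003
```

Call:
drive_tool(commands=[{"dx":0,"dy":0.05,"dz":0.07,"wx":0,"wy":0,"wz":0,"grip":0},{"dx":0,"dy":0.04,"dz":0.06,"wx":0,"wy":0,"wz":0,"grip":0},{"dx":0,"dy":0,"dz":0,"wx":0,"wy":0,"wz":0,"grip":0}])

```text
time_s: 20.62
position: [0.5521, 0.013, 0.0995]
tcp_rot: [[0.97, -0.138, -0.2], [0.243, 0.556, 0.795], [0.002, -0.82, 0.573]]
force: [0.6, -0.6, -0.2]
opening: 0.005
```

Call:
drive_tool(commands=[{"dx":0,"dy":0.03,"dz":0.041,"wx":0,"wy":0,"wz":0,"grip":0},{"dx":0,"dy":0.03,"dz":0.041,"wx":0,"wy":0,"wz":0,"grip":0},{"dx":0,"dy":0,"dz":0,"wx":0,"wy":0,"wz":0,"grip":0}])

```text
time_s: 21.0
position: [0.5509, 0.0169, 0.0989]
tcp_rot: [[0.97, -0.138, -0.2], [0.243, 0.556, 0.795], [0.001, -0.819, 0.573]]
force: [-0.4, 0.4, 0.2]
opening: 0.008
```

```bash
python3 -c "
from h import *
gp()"
```

```text
t 21.0 p [0.5509 0.0169 0.0989] F [-0.4  0.4  0.2] op 0.7 q [-24.   44.4  92.4  28.9  69.2 -54.8]
grasp in press [-0.0369] [0.0033] Fx 0.48854654808425574 Fy 0.2601636542040481 M [-0.36 -0.21  0.03]
```

Call:
drive_tool(commands=[{"dx":0,"dy":0.03,"dz":0.041,"wx":0,"wy":0,"wz":0,"grip":0},{"dx":0,"dy":0,"dz":0,"wx":0,"wy":0,"wz":0,"grip":0}])

```text
time_s: 21.25
position: [0.551, 0.0176, 0.0989]
tcp_rot: [[0.97, -0.137, -0.201], [0.243, 0.554, 0.796], [0.002, -0.821, 0.571]]
force: [-0.1, -4.0, 3.2]
opening: 0.002
```

Call:
drive_tool(commands=[{"dx":0,"dy":0.03,"dz":0.041,"wx":0,"wy":0,"wz":0,"grip":0},{"dx":0,"dy":0,"dz":0,"wx":0,"wy":0,"wz":0,"grip":0}])

```text
time_s: 21.5
position: [0.5514, 0.0183, 0.0992]
tcp_rot: [[0.97, -0.135, -0.202], [0.243, 0.553, 0.797], [0.004, -0.822, 0.569]]
force: [0.8, -8.9, 5.6]
opening: 0.002
```

Call:
drive_tool(commands=[{"dx":0,"dy":0.03,"dz":0.041,"wx":0,"wy":0,"wz":0,"grip":0},{"dx":0,"dy":0,"dz":0,"wx":0,"wy":0,"wz":0,"grip":0}])

```text
time_s: 21.75
position: [0.5517, 0.0188, 0.0995]
tcp_rot: [[0.97, -0.133, -0.203], [0.243, 0.551, 0.799], [0.005, -0.824, 0.567]]
force: [-0.2, -12.9, 7.5]
opening: 0.007
```

```bash
python3 -c "
from h import *
gp()"
```

```text
t 21.75 p [0.5517 0.0188 0.0995] F [ -0.2 -12.9   7.5] op 0.6 q [-23.7  44.1  92.6  28.9  68.7 -54.6]
grasp in press [-0.0353] [0.002] Fx -12.421400149833781 Fy 3.32809904804089 M [-1.33  0.08  0.41]
```

Run:
```python
from h import *
p,d,W=load('top');P=W[d>0];x,y=loc(P,PRESS);m=(abs(y)<.06)&(x>.03)&(x<.15)
for a in np.arange(.03,.15,.02):
    q=m&(abs(x-a-.01)<.01);print(round(a,2),P[q,2].max().round(3),end='; ')
print()
s=bot.read_state();p=np.array(s['position']);R=np.array(s['tcp_rot'])
p,R=plan(p-.1*R[:,1]-.02*R[:,2],R,4,0)
t=p.copy();t[2]=.33;p,R=plan(t,rot(PRESS[2],np.radians(15)),5,0,p,R)
t=np.array([*pw(.038,.001),.31]);plan(t,rot(PRESS[2],0),6,0,p,R)
```

```text
0.03 0.263; 0.05 0.263; 0.07 0.21; 0.09 0.257; 0.11 0.258; 0.13 0.198; 
[{"dx": 0.0, "dy": -0.625, "dz": -0.125, "wx": 0.0, "wy": -0.0, "wz": -0.0, "grip": 0}, {"dx": 0.0, "dy": -0.625, "dz": -0.125, "wx": 0.0, "wy": -0.0, "wz": -0.0, "grip": 0}, {"dx": -0.0, "dy": -0.625, "dz": -0.125, "wx": 0.0, "wy": -0.0, "wz": -0.0, "grip": 0}, {"dx": -0.0, "dy": -0.625, "dz": -0.125, "wx": 0.0, "wy": -0.0, "wz": -0.0, "grip": 0}]
max 0.625 0.0 end [ 0.5691 -0.0523  0.1706]
[{"dx": 0.004, "dy": -0.657, "dz": 0.452, "wx": -0.043, "wy": 0.0, "wz": 0.001, "grip": 0}, {"dx": 0.003, "dy": -0.686, "dz": 0.406, "wx": -0.044, "wy": 0.0, "wz": 0.0, "grip": 0}, {"dx": 0.003, "dy": -0.712, "dz": 0.358, "wx": -0.043, "wy": 0.001, "wz": 0.001, "grip": 0}, {"dx": 0.001, "dy": -0.735, "dz": 0.309, "wx": -0.043, "wy": -0.0, "wz": 0.0, "grip": 0}, {"dx": 0.002, "dy": -0.754, "dz": 0.259, "wx": -0.044, "wy": 0.0, "wz": 0.001, "grip": 0}]
max 0.754 3.9610225952397693 end [ 0.5691 -0.0522  0.33  ]
[{"dx": 0.006, "dy": 0.24, "dz": 0.575, "wx": -0.028, "wy": 0.0, "wz": 0.0, "grip": 0}, {"dx": 0.006, "dy": 0.215, "dz": 0.585, "wx": -0.027, "wy": 0.0, "wz": 0.0, "grip": 0}, {"dx": 0.006, "dy": 0.189, "dz": 0.593, "wx": -0.028, "wy": 0.0, "wz": 0.0, "grip": 0}, {"dx": 0.006, "dy": 0.164, "dz": 0.601, "wx": -0.028, "wy": 0.0, "wz": 0.0, "grip": 0}, {"dx": 0.006, "dy": 0.136, "dz": 0.608, "wx": -0.028, "wy": 0.0, "wz": 0.0, "grip": 0}, {"dx": 0.006, "dy": 0.11, "dz": 0.613, "wx": -0.027, "wy": 0.0, "wz": 0.0, "grip": 0}]
max 0.613 2.52 end [0.5345 0.0918 0.31  ]
```

Call:
drive_tool(commands=[{"dx":0,"dy":-0.2,"dz":-0.3,"wx":0,"wy":0,"wz":0,"grip":0},{"dx":0,"dy":-0.6,"dz":-0.2,"wx":0,"wy":0,"wz":0,"grip":0},{"dx":0,"dy":-0.8,"dz":0,"wx":0,"wy":0,"wz":0,"grip":0},{"dx":0,"dy":-0.9,"dz":0,"wx":0,"wy":0,"wz":0,"grip":0}])

```text
time_s: 22.25
position: [0.5666, -0.0485, 0.1692]
tcp_rot: [[0.97, -0.141, -0.198], [0.243, 0.558, 0.793], [-0.001, -0.818, 0.576]]
force: [0.3, -0.4, -0.3]
opening: 0.0
```

Call:
drive_tool(commands=[{"dx":0,"dy":-0.66,"dz":0.45,"wx":-0.043,"wy":0,"wz":0,"grip":0},{"dx":0,"dy":-0.69,"dz":0.41,"wx":-0.044,"wy":0,"wz":0,"grip":0},{"dx":0,"dy":-0.71,"dz":0.36,"wx":-0.043,"wy":0,"wz":0,"grip":0},{"dx":0,"dy":-0.74,"dz":0.31,"wx":-0.043,"wy":0,"wz":0,"grip":0},{"dx":0,"dy":-0.75,"dz":0.26,"wx":-0.044,"wy":0,"wz":0,"grip":0},{"dx":0,"dy":0,"dz":0,"wx":0,"wy":0,"wz":0,"grip":0},{"dx":0,"dy":0,"dz":0,"wx":0,"wy":0,"wz":0,"grip":0}])

```text
time_s: 23.12
position: [0.5667, -0.0495, 0.3278]
tcp_rot: [[0.97, -0.066, -0.234], [0.243, 0.26, 0.934], [-0.001, -0.963, 0.269]]
force: [-0.6, -0.2, -0.2]
opening: 0.01
```

Run:
```python
from h import *
gp()
t=np.array([*pw(.038,.001),.31]);plan(t,rot(PRESS[2],0),6,0)
```

```text
t 23.125 p [ 0.5667 -0.0495  0.3278] F [-0.6 -0.2 -0.2] op 0.8 q [-22.6  23.9  80.9  12.5  84.8 -38.8]
grasp in press [-0.1061] [0.0041] Fx -0.004196121410036095 Fy 0.6694735447740655 M [-0.15 -0.12 -0.02]
[{"dx": 0.013, "dy": 0.234, "dz": 0.562, "wx": -0.029, "wy": -0.0, "wz": -0.0, "grip": 0}, {"dx": 0.013, "dy": 0.207, "dz": 0.572, "wx": -0.029, "wy": -0.0, "wz": -0.0, "grip": 0}, {"dx": 0.013, "dy": 0.182, "dz": 0.58, "wx": -0.029, "wy": -0.0, "wz": -0.0, "grip": 0}, {"dx": 0.013, "dy": 0.155, "dz": 0.589, "wx": -0.028, "wy": -0.0, "wz": -0.0, "grip": 0}, {"dx": 0.014, "dy": 0.129, "dz": 0.595, "wx": -0.029, "wy": -0.0, "wz": -0.001, "grip": 0}, {"dx": 0.012, "dy": 0.102, "dz": 0.599, "wx": -0.029, "wy": -0.0, "wz": 0.0, "grip": 0}]
max 0.599 2.611551263138444 end [0.5345 0.0918 0.31  ]
```

Call:
drive_tool(commands=[{"dx":0.01,"dy":0.23,"dz":0.56,"wx":-0.029,"wy":0,"wz":0,"grip":0},{"dx":0.01,"dy":0.21,"dz":0.57,"wx":-0.029,"wy":0,"wz":0,"grip":0},{"dx":0.01,"dy":0.18,"dz":0.58,"wx":-0.029,"wy":0,"wz":0,"grip":0},{"dx":0.01,"dy":0.16,"dz":0.59,"wx":-0.028,"wy":0,"wz":0,"grip":0},{"dx":0.02,"dy":0.13,"dz":0.6,"wx":-0.029,"wy":0,"wz":0,"grip":0},{"dx":0.01,"dy":0.1,"dz":0.6,"wx":-0.029,"wy":0,"wz":0,"grip":0},{"dx":0,"dy":0.3,"dz":0,"wx":0,"wy":0,"wz":0,"grip":0},{"dx":0,"dy":0,"dz":0,"wx":0,"wy":0,"wz":0,"grip":0}])

```text
time_s: 24.12
position: [0.5338, 0.0908, 0.2962]
tcp_rot: [[0.97, -0.004, -0.243], [0.243, -0.001, 0.97], [-0.005, -1.0, -0.0]]
force: [-0.1, 0.1, -1.3]
opening: 0.004
```

```bash
python3 -c "
from h import *
gp()"
```

```text
t 24.125 p [0.5338 0.0908 0.2962] F [-0.1  0.1 -1.3] op 0.4 q [ -2.1  20.5  90.3  -0.1  69.5 -16.1]
grasp in press [0.0372] [0.0019] Fx 0.14493906210384264 Fy 0.10891398999784355 M [ 0.01 -0.15 -0.02]
```

Call:
drive_tool(commands=[{"dx":0,"dy":0.25,"dz":0,"wx":0,"wy":0,"wz":0,"grip":0},{"dx":0,"dy":0.15,"dz":0,"wx":0,"wy":0,"wz":0,"grip":0},{"dx":0,"dy":0.15,"dz":0,"wx":0,"wy":0,"wz":0,"grip":0},{"dx":0,"dy":0,"dz":0,"wx":0,"wy":0,"wz":0,"grip":0}])

```text
time_s: 24.62
position: [0.535, 0.0905, 0.2769]
tcp_rot: [[0.97, 0.001, -0.243], [0.243, -0.003, 0.97], [0.0, -1.0, -0.003]]
force: [-1.6, -2.6, 4.3]
opening: -0.002
```

Call:
drive_tool(commands=[{"dx":0,"dy":0.15,"dz":0,"wx":0,"wy":0,"wz":0,"grip":0},{"dx":0,"dy":0.15,"dz":0,"wx":0,"wy":0,"wz":0,"grip":0},{"dx":0,"dy":0.1,"dz":0,"wx":0,"wy":0,"wz":0,"grip":0},{"dx":0,"dy":0,"dz":0,"wx":0,"wy":0,"wz":0,"grip":0}])

```text
time_s: 25.12
position: [0.5352, 0.0907, 0.2624]
tcp_rot: [[0.97, 0.003, -0.243], [0.243, -0.003, 0.97], [0.002, -1.0, -0.004]]
force: [-3.3, -3.3, 9.7]
opening: 0.005
```

Call:
drive_tool(commands=[{"dx":0,"dy":0.1,"dz":0,"wx":0,"wy":0,"wz":0,"grip":0},{"dx":0,"dy":0.1,"dz":0,"wx":0,"wy":0,"wz":0,"grip":0},{"dx":0,"dy":0,"dz":0,"wx":0,"wy":0,"wz":0,"grip":0}])

```text
time_s: 25.5
position: [0.5352, 0.0907, 0.2563]
tcp_rot: [[0.97, 0.004, -0.243], [0.243, -0.003, 0.97], [0.003, -1.0, -0.004]]
force: [-6.0, -2.8, 19.4]
opening: 0.008
```

Call:
drive_tool(commands=[{"dx":0,"dy":0.1,"dz":0,"wx":0,"wy":0,"wz":0,"grip":0},{"dx":0,"dy":0,"dz":0,"wx":0,"wy":0,"wz":0,"grip":0}])

```text
time_s: 25.75
position: [0.5353, 0.0907, 0.2561]
tcp_rot: [[0.97, 0.006, -0.244], [0.244, -0.004, 0.97], [0.005, -1.0, -0.005]]
force: [-12.6, -2.5, 40.2]
opening: 0.007
```

Call:
drive_tool(commands=[{"dx":0,"dy":-0.15,"dz":0,"wx":0,"wy":0,"wz":0,"grip":0},{"dx":0,"dy":-0.3,"dz":0,"wx":0,"wy":0,"wz":0,"grip":0},{"dx":0,"dy":-0.6,"dz":0,"wx":0,"wy":0,"wz":0,"grip":0},{"dx":0,"dy":-0.9,"dz":0,"wx":0,"wy":0,"wz":0,"grip":0},{"dx":0,"dy":-0.9,"dz":-0.4,"wx":0,"wy":0,"wz":0,"grip":0},{"dx":0,"dy":-0.3,"dz":-0.8,"wx":0,"wy":0,"wz":0,"grip":0},{"dx":0,"dy":0,"dz":-0.9,"wx":0,"wy":0,"wz":0,"grip":0},{"dx":0,"dy":0,"dz":0,"wx":0,"wy":0,"wz":0,"grip":0}])

```text
time_s: 26.75
position: [0.556, 0.0082, 0.3749]
tcp_rot: [[0.971, 0.002, -0.24], [0.24, -0.002, 0.971], [0.002, -1.0, -0.002]]
force: [-0.1, 0.8, -0.3]
opening: 0.004
```

Run:
```python
from h import *
gp()
for n in('scene','top'):
    p,d=imaging.capture(n);c=imaging.get_calibration(n);W=cloud(d,c['mtx'],c['world_to_cam'])
    cv2.imwrite(f'pics/{n}2.png',p[:,:,::-1])
    k=(d>0)&(np.hypot(W[...,0]-.535,W[...,1]-.092)<.02)&(W[...,2]<.275);print(n,'knob z',np.percentile(W[k][:,2],95))
    if n=='top':
        P=W[d>0]-[0,0,.0008]
        pr('blue',fit(P,holder_h,[.433,-.278,np.radians(105)],(-.055,.055,-.032,.032)))
        pr('green',fit(P,holder_h,[.589,-.245,np.radians(100)],(-.055,.055,-.032,.032)))
p,d,W=wrist('w6')
h=cv2.cvtColor(p,cv2.COLOR_RGB2HSV).astype(int)
x,y=loc(W.reshape(-1,3),PRESS);x=x.reshape(d.shape);y=y.reshape(d.shape)
m=((h[...,0]<6)|(h[...,0]>174))&(h[...,1]>140)&(d>0)&(abs(y)<.04)&(x>-.08)
if m.any():print('red x',np.percentile(x[m&(W[...,2]>.1)],[2,50,98]))
cv2.imwrite('pics/c2.png',np.vstack([cv2.imread('pics/scene2.png')[100:400,60:460],cv2.imread('pics/top2.png')[130:370,100:500]]))
```

```text
t 26.75 p [0.556  0.0082 0.3749] F [-0.1  0.8 -0.3] op 0.3 q [-10.6  17.5  82.   -0.1  80.4 -24.5]
grasp in press [-0.0483] [0.0005] Fx 0.7830457214426146 Fy -0.0718913353723535 M [ 0.04 -0.1  -0.02]
scene knob z 0.2615395057442258
top knob z 0.26220532038543737
blue [ 0.4349 -0.2771] 104.86 res 3.64 1742
green [ 0.5885 -0.2451] 99.91 res 2.92 1634
red x [-0.01683757 -0.01197229 -0.00717523]
```

View pics/c2.png

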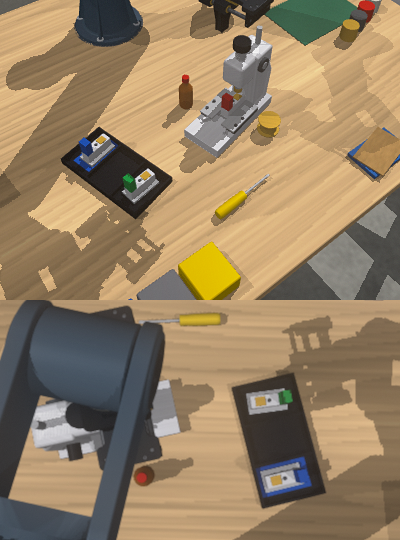

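```bash
python3 -c "
from rig import workorder
print(workorder.hand_in())"
```

```text
the job is handed in; nothing more can be done
None
```

The holder change is done and handed in at about 27 s of the 66 s allowed; no verdict was reported.

- **Blue holder:** I slid it out by the open end. It now stands upright and released on the blue pad, about 10 mm off the bay centre lengthwise but inside the walls.
- **Red holder:** I slid it in from the open end, grip trailing, until it met the stop. After releasing it, I pushed its tail again with closed fingers: it resisted up to about 13 N and did not move. The last wrist picture puts its tail at press x ≈ -17 mm, which is the home position. One earlier picture read the grip 1.8 mm short of home, before that push.
- **Ram:** I pressed the knob down until its travel ended 25 mm below rest. The force rose sharply there, to 40 N vertically on the fingertips (about 42 N in all), which is right at the 40 N limit set for the arm and gripper body. The knob then sprang back, and both fixed cameras read it at about 0.262 m against 0.259 m at rest.
- **Bystanders:** The green holder measures unmoved. The oil bottle, reel and screwdriver look untouched in the final picture, though I did not measure them again. The arm was clear of everything.

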